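Clear the tool case and hold its lid at the balance point

ROBOT

A 7-joint arm with a two-finger parallel gripper is mounted at the origin on the work surface. World frame = base frame: x ahead of the robot, y to its left, z up, the work surface at z = 0. Lengths are in mm, angles in rad, forces in N, time in s.
With the tool pointing down it reaches from about 400 to 925 mm from the base axis. Payload 4.1 kg.
Tool frame: the origin (TCP) lies at the very end of the fingers, on their centre line; the grasp point (between the pads) lies 19 mm behind it; z points along the fingers, x is the direction in which the jaws open and shut, and the axes are right-handed (so a half turn about z gives the same grasp; the last joint's range is limited). The gripper opens to 85 mm and grips with 20 to 120 N. Pads are 22 mm wide; open, the fingers measure 114 mm over their backs; the gripper's body (76 mm by 85 mm) begins 54 mm behind the grasp point. The pads swing forward as they close: fully open they stand 13 mm farther back than shut.
Start: joints at [-1.445, 0.398, 0.045, 1.537, -0.019, 1.207, -0.051], TCP at [144.869, 633.688, 206.247] pointing down, gripper open.
Joint ranges: [-2.82, 2.82], [-0.49, 2.23], [-1.37, 1.46], [0, 2.46], [-1.36, 4.5], [0.23, 2], [-2.94, 2.94]. Speed limits (rad/s): [2.57, 2.57, 3.14, 3.14, 3.14, 3.14, 3.14].

INTERFACE

Orientations are given as [roll, pitch, yaw] about the fixed x, y, z axes, in that order (R = Rz(yaw) Ry(pitch) Rx(roll)).
In Python, from station import bot, cams gives the robot as it stands.
- The arm moves only by the tool send_rows, never from a script. Its argument "steps" is text: rows parted by semicolons, each of 4 numbers parted by spaces: the shift along the tool's x, y, z in cm, then the turn about the tool's z in rad. In form: dx dy dz yaw; .... A call has 1 to 20 rows; each row shifts and turns the commanded pose from where the row before left it, along the tool's axes as they then stand; what a row does not reach is not made up. A row lasts 1/8 s, in which the tool goes at most 62.5 mm and 10.7 degrees, less where a joint would pass 70% of its speed; a pose out of reach is approached as far as the arm can. A call is refused whole if a number of a shift passes 6.25 or a number of a turn 0.188, either way. A call with a gripper value outside its range is refused whole. "jaw" is the opening, from 0 (shut) to 1 (fully open), set as the call begins (left out, the last holds). The fingers move at their own pace and stop on an object; "force" is the grip in N (left out, the last holds). Time passes only in rows, so rows that do not move let the fingers close. It gives the time, the measured TCP pose, the force and the opening at its end, in the units of the state.
- bot.read_state(): the state, without advancing time (a new reading comes with each control period).
- cams.read_camera(name): name is "scene" or "top" or "wrist"; returns a dict with "frame" (384x512x3 uint8, red, green, blue), "intrinsics" (3x3 intrinsics, pixels), "rvec" (rotation vector, rad) and "tvec" (3), from world to camera coordinates, as OpenCV has them. Camera axes: x right, y down, z forward; pixel columns grow to the right and rows downward; lengths in mm; the calibration is good to about 2 mm. A picture is of the moment at which its call begins. There is no depth.
- bot.job_done(): hands the job in, once; it reports no verdict.
The state is a dict: "time_s": time; "joint_pos": joint angles; "joint_vel": joint speeds; "joint_efforts": joint torques, N m; "ee_pos": TCP position; "ee_rot": TCP orientation; "contact_force": force on the tool from outside, world axes, zero at the start; "ft_torque": the same for the moment, N m; "finger_gap": finger opening in mm.
Only numpy, scipy, OpenCV 4.12 (cv2) and the standard library are available. Lean on these libraries where they do the work, as an engineer would, in place of code of your own. Each camera call takes 0.05 s, during which the arm holds its last target.

TASK

I want to pin the lid stay back on this tool case: first clear the shut lid, putting both sockets into the tray with the sockets and the spanner into the tray with the spanners. Then take the lid by its front handle, swing it up to its balance point, where its weight stands right above the hinge and it would fall neither shut nor back, and finish while still gripping the handle and holding the lid still there. Never let the lid drop shut or fall over backwards, and leave the other things on the bench where they are.

Things in the scene. Friction and masses are not known exactly. Their poses are not given: they have to be found in the camera images.
- case: Blue steel tool case, cannot slide: 190 mm deep (x) x 280 wide (y) x 120 high shut (base 80, lid 40). Origin: centre of the underside; +x points away from the robot, to the hinge side, z up; up to 0.2 rad askew. The two sockets and the spanner lie on the shut lid, 120 mm above the bench, in a row across the case about 85 mm apart, in any order.
- lid (a joint): Lid angle, rad: 0 shut (start), grows as the front edge swings up and back, stop at 1.95. Steel pan 40 mm deep, 0.63 to 0.95 kg, no spring or stay, hardly any friction: below balance it falls shut, above it falls back. Centre of mass 102 mm in front of and 30 mm above the hinge line (shut): it balances at 1.28 rad (73.5 degrees, not yet upright). About 3 to 4 N up at the handle start to lift it.
- case_hinge (a point): Middle of the hinge line, on the top back edge of the base, 95 mm behind the case's centre and 80 mm above the bench; axes as the case's, the hinge runs along y.
- lid_handle (a point): Middle of the bow handle's bar on the lid's front face; moves with the lid (axes as the case's when shut). Round steel bar, 10 mm thick, 110 long along y, 30 clear of the face; shut it is 225 mm in front of and 20 above the hinge line, 100 above the bench, nothing below it. It can turn between gripping fingers. At balance: 45 mm in front of the hinge line, 301 mm above the bench.
- socket_large_centre (a point): Middle (half-way up) of the larger steel socket: 30 mm across its upper half (24 below), 40 high, standing on the lid, 0.14 kg.
- socket_small_centre (a point): Middle (half-way up) of the smaller steel socket: 24 mm across its upper half (18 below), 36 high, standing on the lid, 0.09 kg.
- spanner_centre (a point): Middle of the steel combination spanner lying flat on the lid, 5.5 mm above the lid: 150 mm long along its x (ring end at -x, open end at +x), shank 12 mm wide (its y) x 8 thick, its underside 1.5 mm above the lid; heads 23 and 29 mm wide, 11 thick; 0.11 kg.
- socket_tray: Fixed open grey tray for sockets: 200 mm long (x) x 130 wide (y) x 45 high, walls and floor 3 mm. Origin: centre of the underside. A rail of five standing sockets, 45 mm high in all, fills a strip along its +y wall (from y = 31 mm on). It stands left or right of the case; the spanner tray stands on the other side.
- socket_tray_free (a point): Middle of the free floor of the socket tray (x 0, y -18 mm, 3 mm up; axes as the tray's): the free floor runs 95 mm to either side in x and 45 mm in y.
- spanner_tray: Fixed open grey tray for spanners, the same tray, but with three spanners racked on edge, 33 mm high in all, along its +y wall (from y = 22 mm on). Origin: centre of the underside.
- spanner_tray_free (a point): Middle of the free floor of the spanner tray (x 0, y -18 mm, 3 mm up; axes as the tray's): the free floor runs 95 mm to either side in x and 40 mm in y.
- tape_roll: Bystander, leave alone: roll of black tape lying flat, 80 mm across, 22 high, in front of the case on the left. Origin: underside.
- grease_jar: Bystander, leave alone: amber jar with black cap, 50 mm across, 50 high, in front of the case on the right. Origin: underside.
- spray_can: Bystander, leave alone: aluminium can with white cap, 60 mm across, 159 high, back left of the case. Origin: underside.
- torch: Bystander, leave alone: black hand torch lying on the bench, 140 mm long, left of the case's back corner. Origin: underside.
- pliers: Bystander, leave alone: pliers with red grips lying on the bench, 165 mm long, right of the case's back corner. Origin: underside.
- multimeter: Bystander, leave alone: grey hand-held meter lying on the bench, 150 x 76 x 42 mm, behind the case. Origin: underside.
- tape_measure: Bystander, leave alone: black pocket tape measure standing on the bench, 68 x 36 x 62 mm, beyond the left-hand tray. Origin: underside.

How it is judged:
By the outcome, as a careful person would: the job done as asked, in the order asked, and still so for the second after the job is handed in, while the arm keeps its last pose, push and grip.
It also fails if it takes over 72 s, if anything falls off the work surface, if the arm or the gripper's body presses on something with over 40 N, if the wrist force passes 120 N, or if a joint passes its speed limit or range.

## Working session

There is one attempt and no reset: what is moved stays moved. The work goes in short steps, Python scripts to look and compute and a tool call to move; the robot and the scene stay as the last step left them, time stands still between calls to the robot, and variables do not carry over. Pictures are saved under pics/ and viewed, and the job is handed in when it is done.

Besides the shell and the picture viewer there is one more tool, called after "Request:" as name(argument=value, ...) on one line, values as JSON. send_rows: Moves the arm, as the interface text tells. Its arguments: {"type":"object","properties":{"steps":{"type":"string"},"jaw":{"type":"number"},"force":{"type":"number"}},"required":["steps"]}

```bash
mkdir -p pics; ls
python3 - <<'E'
from station import bot, cams
import cv2, json
for n in ["scene","top","wrist"]:
    c=cams.read_camera(n); f=c["frame"]
    cv2.imwrite(f"pics/{n}0.png", cv2.resize(f[:,:,::-1],(800,600),interpolation=cv2.INTER_CUBIC))
    print(n,c["intrinsics"],c["rvec"],c["tvec"])
print(bot.read_state())
E
```

```text
pics
scene [[398.72177259   0.         256.38840058]
 [  0.         398.72177259 191.55624917]
 [  0.           0.           1.        ]] [ 2.03852375  0.78409669 -0.40485108] [-502.28628032 -107.33868923 1576.64373175]
top [[474.55988297   0.         261.80043445]
 [  0.         474.55988297 186.59684784]
 [  0.           0.           1.        ]] [ 2.18562997 -2.15962048  0.10573615] [  59.01431538  583.82342005 1463.61954779]
wrist [[284.31764355   0.         256.25861973]
 [  0.         284.31764355 192.48282938]
 [  0.           0.           1.        ]] [-2.25185383 -1.79471729 -0.28239072] [-647.89729713  -40.85384168  381.31944057]
{'time_s': 0.15, 'joint_pos': array([-1.44499988,  0.39901118,  0.04505747,  1.53758291, -0.01876452,
        1.20692356, -0.05071678]), 'joint_vel': array([ 0.00032548, -0.00286634,  0.00084277, -0.00335108, -0.00072454,
       -0.00125924,  0.00078288]), 'joint_efforts': array([ 2.63590686e-03, -4.75559449e+01,  1.36707801e+00, -2.54513669e+01,
        1.17475638e-02,  6.46427565e-03,  6.76532153e-06]), 'ee_pos': array([144.73652913, 633.14078967, 205.41296686]), 'ee_rot': array([3.14154203e+00, 1.50239165e-03, 1.34605558e+00]), 'contact_force': array([-0.49497202,  1.04459526, -0.75005637]), 'ft_torque': array([-0.02276632,  0.03493163, -0.00090073]), 'finger_gap': 85.49925179542095}
```

View pics/scene0.png

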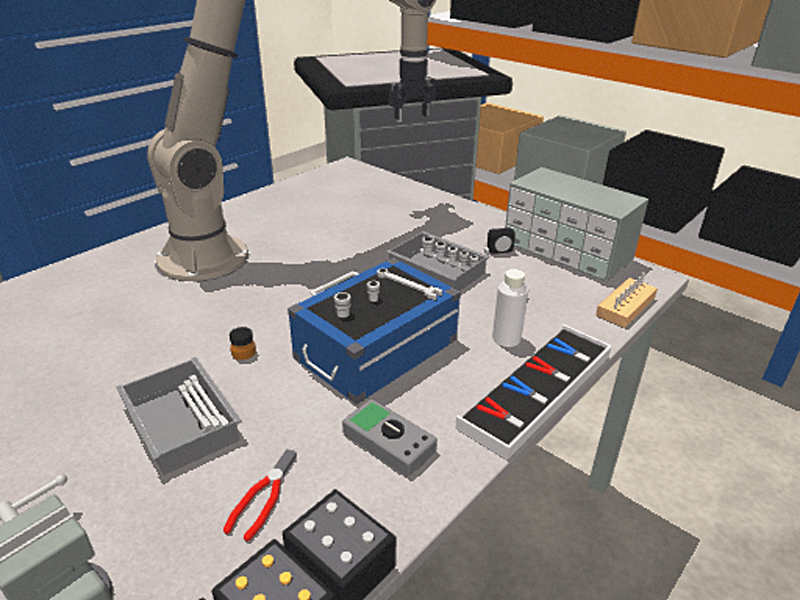

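View pics/top0.png

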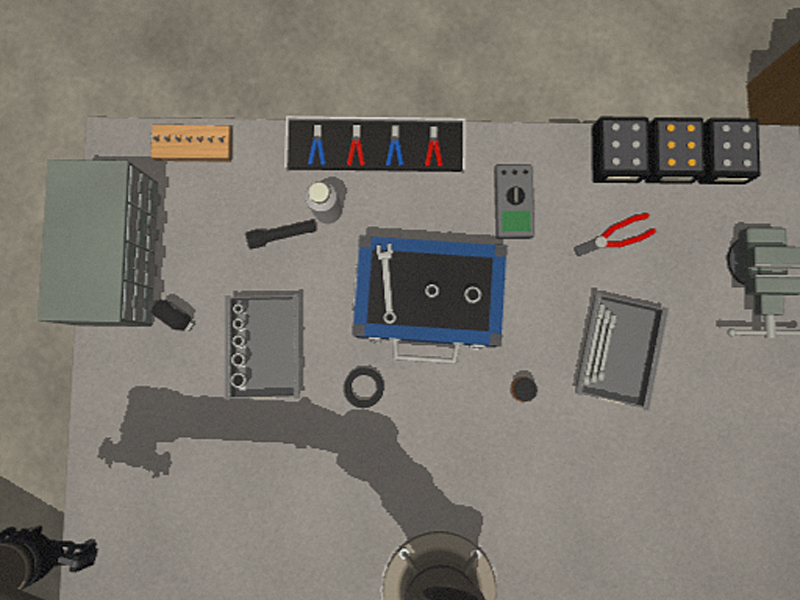

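View pics/wrist0.png

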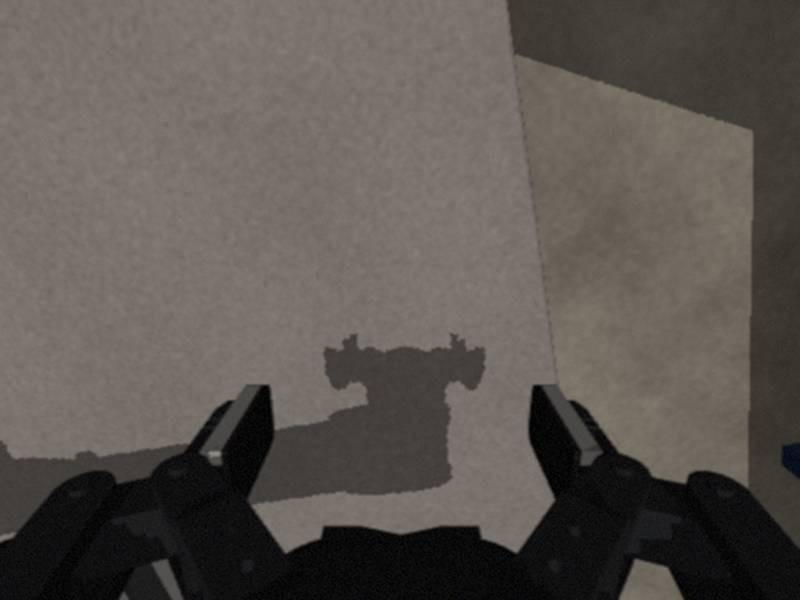

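Top view (800x600 scaled): the case is centred near (432,288). On it are the spanner at (387,285), the small socket at (432,291) and the large one at (473,295). The socket tray is on the left at (265,345), with its rail on its left side. The spanner tray is on the right at (622,348), with its rack also on its left. I'll enlarge these areas next.

```bash
cat > h.py <<'E'
from station import bot, cams
import cv2, numpy as np
def proj(c,P):
    p,_=cv2.projectPoints(np.atleast_2d(np.array(P,float)),c["rvec"],c["tvec"],c["intrinsics"],None); return p[:,0]
def unproj(c,uv,z):
    R,_=cv2.Rodrigues(c["rvec"]); o=-R.T@c["tvec"]
    uv=np.atleast_2d(uv); d=np.c_[uv,np.ones(len(uv))]@np.linalg.inv(c["intrinsics"]).T@R
    return o+d*((z-o[2])/d[:,2])[:,None]
def crop(c,u0,v0,w,h,s,name):
    f=c["frame"][v0:v0+h,u0:u0+w,::-1]
    cv2.imwrite(name,cv2.resize(f,(w*s,h*s),interpolation=cv2.INTER_CUBIC))
E
python3 - <<'E'
from h import *
c=cams.read_camera("top")
crop(c,220,140,110,95,7,"pics/case.png")
crop(c,135,175,70,85,7,"pics/left.png")
crop(c,360,175,75,95,6,"pics/right.png")
E
```

```text
(no output)
```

View pics/case.png

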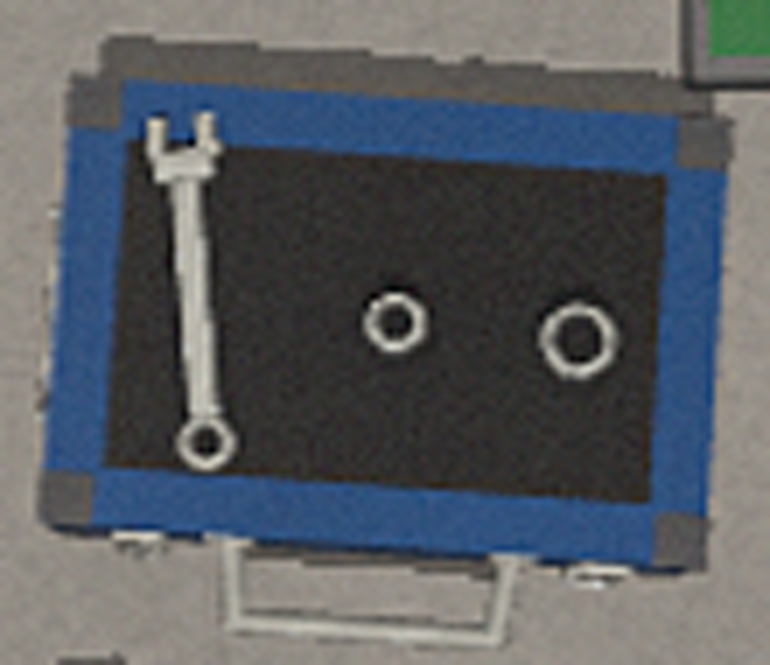

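View pics/left.png

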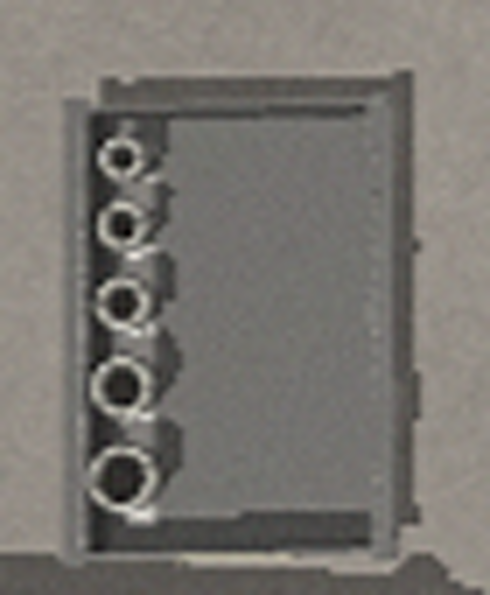

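View pics/right.png

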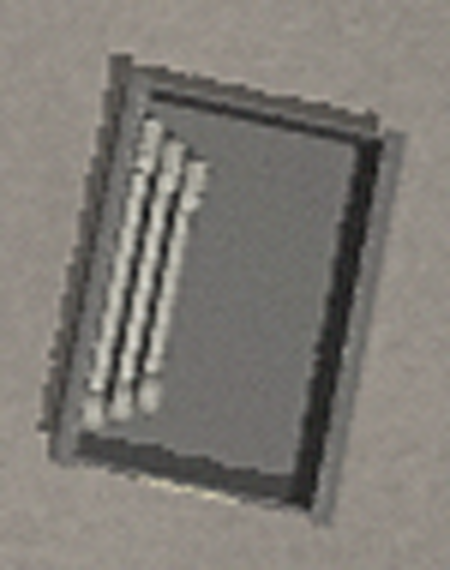

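```bash
cat > m.py <<'E'
from h import *
from scipy.optimize import least_squares
c=cams.read_camera("top")
def px(U,s,o): return (np.array(U,float)+.5)/s-.5+np.array(o)
R,_=cv2.Rodrigues(c["rvec"]); print("cam",-R.T@c["tvec"])
def fit(L,uv):
    g=unproj(c,uv,L[0][2]).mean(0)
    def W(p):
        C,S=np.cos(p[2]),np.sin(p[2]); L_=np.array(L,float)
        return np.c_[p[0]+C*L_[:,0]-S*L_[:,1],p[1]+S*L_[:,0]+C*L_[:,1],L_[:,2]]
    r=least_squares(lambda p:(proj(c,W(p))-uv).ravel(),[g[0],g[1],0]); return r.x,r.fun.reshape(-1,2).round(2)
k=px([[75,78],[730,120],[697,568],[42,523]],7,[220,140])
q=unproj(c,k,120); print(np.linalg.norm(q-np.roll(q,-1,0),axis=1))
cs=fit([[95,140,120],[95,-140,120],[-95,-140,120],[-95,140,120]],k);print("case",cs)
x,y,t=cs[0]; f=lambda a,b:(x+np.cos(t)*a-np.sin(t)*b,y+np.sin(t)*a+np.cos(t)*b)
print("hinge",f(95,0),"bar",f(-130,0), "bal bar", f(95-45,0))
print("bar meas",unproj(c,px([[230,622],[500,637]],7,[220,140]),105))
print("small",unproj(c,px([[396,322]],7,[220,140]),156),"large",unproj(c,px([[579,341]],7,[220,140]),160))
s=unproj(c,px([[206,471],[181,112],[206,441],[183,150]],7,[220,140]),129);print("spanner",s,s[:2].mean(0),np.linalg.norm(s[0]-s[1]),np.arctan2(*(s[1]-s[0])[[1,0]]),np.arctan2(*(s[3]-s[2])[[1,0]]))
for n,k,sf in [("left",px([[65,100],[392,100],[392,560],[65,562]],7,[135,175]),-18),("right",px([[130,68],[405,135],[325,522],[55,460]],6,[360,175]),-18)]:
    q=unproj(c,k,45); print(np.linalg.norm(q-np.roll(q,-1,0),axis=1))
    p=fit([[100,65,45],[100,-65,45],[-100,-65,45],[-100,65,45]],k);print(n,p)
    x,y,t=p[0];print("free",x-np.sin(t)*-18,y+np.cos(t)*-18)
E
python3 m.py
```

```text
cam [ 439.89653834   66.82276638 1512.79225584]
[278.30776435 190.15956646 274.80086726 189.03398586]
case (array([ 5.78238754e+02,  2.80399809e+01, -5.76413054e-02]), array([[-0.47, -0.34],
       [ 0.06,  0.16],
       [ 1.08,  0.19],
       [-0.68, -0.04]]))
hinge (np.float64(673.0809780599507), np.float64(22.56708871226141)) bar (np.float64(448.4546580894577), np.float64(35.52920183141543)) bal bar (np.float64(628.1557140658521), np.float64(25.159511336092212))
bar meas [[451.13888168  92.25777023 105.        ]
 [446.18957566 -21.76514008 105.        ]]
small [[574.19096464  24.901475   156.        ]] large [[566.88844996 -49.89809022 160.        ]]
spanner [[513.51237946 102.68954998 129.        ]
 [664.63367466 115.40640977 129.        ]
 [526.03130467 102.87081272 129.        ]
 [648.48462549 114.31955647 129.        ]] [589.07302706 109.04797987 129.        ] 151.65541331359842 0.08395222978013744 0.09322375814806774
[144.99026304 202.22305936 143.0639639  203.09332557]
left (array([4.69505992e+02, 3.56419677e+02, 2.63597627e-02]), array([[ 2.56,  0.74],
       [-2.26,  0.15],
       [-2.28, -0.58],
       [ 1.98, -0.25]]))
free 469.98041312221267 338.4259301155221
[145.63553296 203.63219595 140.72331006 206.00745156]
right (array([ 4.71269589e+02, -3.54751219e+02, -2.14786058e-01]), array([[ 2.35,  1.7 ],
       [-2.44, -0.09],
       [-1.68, -1.12],
       [ 1.77, -0.41]]))
free 467.43309777453385 -372.33761547509414
```

```bash
cat > plan.py <<'E'
import sys; from h import *
# usage: plan.py x y z yaw n  : from measured pose -> single-row numbers to repeat n times (turn done first)
def go(x,y,z,yaw,n,nt=0,start=None):
    s=bot.read_state(); p=s["ee_pos"] if start is None else np.array(start[:3]); w=s["ee_rot"][2] if start is None else start[3]
    d=np.array([x,y,z])-p; dy=(yaw-w+np.pi)%(2*np.pi)-np.pi
    print("from",p.round(1),round(w,4),"d",d.round(1),"toolturn",round(-dy,3))
    out=[]
    for i in range(n):
        # turn spread over the n rows; shift in axes at that time
        a=w+dy*i/n; st=d/n/10
        tx=st[0]*np.cos(a)+st[1]*np.sin(a); ty=st[0]*np.sin(a)-st[1]*np.cos(a)
        out.append("%.2f %.2f %.2f %.3f"%(tx,ty,-st[2],-dy/n))
    print("; ".join(out))
if __name__=="__main__":
    a=list(map(float,sys.argv[1:6])); go(*a[:4],int(a[4]),start=[float(v) for v in sys.argv[6:10]] if len(sys.argv)>6 else None)
E
python3 plan.py 590 100 260 1.659 15
```

```text
from [144.8 633.4 205.7] 1.3461 d [ 445.2 -533.4   54.3] toolturn -0.313
-2.80 3.69 -0.36 -0.021; -2.88 3.63 -0.36 -0.021; -2.96 3.57 -0.36 -0.021; -3.03 3.50 -0.36 -0.021; -3.10 3.44 -0.36 -0.021; -3.17 3.37 -0.36 -0.021; -3.24 3.31 -0.36 -0.021; -3.31 3.24 -0.36 -0.021; -3.38 3.17 -0.36 -0.021; -3.44 3.10 -0.36 -0.021; -3.51 3.02 -0.36 -0.021; -3.57 2.95 -0.36 -0.021; -3.63 2.88 -0.36 -0.021; -3.69 2.80 -0.36 -0.021; -3.75 2.72 -0.36 -0.021
```

Request:
send_rows(steps="-2.8 3.7 -0.4 -0.02; -2.9 3.6 -0.4 -0.02; -3 3.6 -0.4 -0.02; -3 3.5 -0.4 -0.02; -3.1 3.4 -0.4 -0.02; -3.2 3.4 -0.4 -0.02; -3.2 3.3 -0.4 -0.02; -3.3 3.2 -0.4 -0.02; -3.4 3.2 -0.4 -0.02; -3.4 3.1 -0.4 -0.02; -3.5 3 -0.3 -0.02; -3.6 3 -0.3 -0.02; -3.6 2.9 -0.3 -0.02; -3.7 2.8 -0.3 -0.03; -3.7 2.7 -0.3 -0.03; 0 0 0 0", jaw=0.6)

```text
time_s: 2.25
ee_pos: [589.2, 93.7, 261.4]
ee_rot: [3.14, 0.003, 1.659]
contact_force: [-0.5, -0.3, 0.2]
finger_gap: 50.7
```

Run:
```python
from h import *
c=cams.read_camera("wrist"); s=bot.read_state(); print(s["time_s"],s["ee_pos"],s["ee_rot"],s["joint_pos"].round(2),s["finger_gap"],s["contact_force"])
f=c["frame"][:,:,::-1].copy()
yy=s["ee_rot"][2]
p=s["ee_pos"]
for P,n in [((589,109,129),'sp'),((574.2,24.9,156),'s'),((566.9,-49.9,160),'L'),((663,115.3,129),'o'),((515,102.8,129),'r')]:
    q=proj(c,P)[0]; print(n,q.round(1)); cv2.circle(f,tuple(int(v) for v in q.round()),2,(0,0,255),-1)
cv2.imwrite("pics/w1.png",cv2.resize(f,(800,600),interpolation=cv2.INTER_CUBIC))
```

```text
2.3 [587.90863027  96.63148088 261.04054317] [-3.14142143e+00  6.01963808e-04  1.66202737e+00] [-0.57  0.28  0.43  1.61 -0.12  1.28  1.54] 51.515288293787044 [0.10093496 0.36619045 0.13958467]
sp [271.6 177.1]
s [189.  162.4]
L [109.3 149. ]
o [270.4 238.4]
r [273.1 106.1]
```

View pics/w1.png

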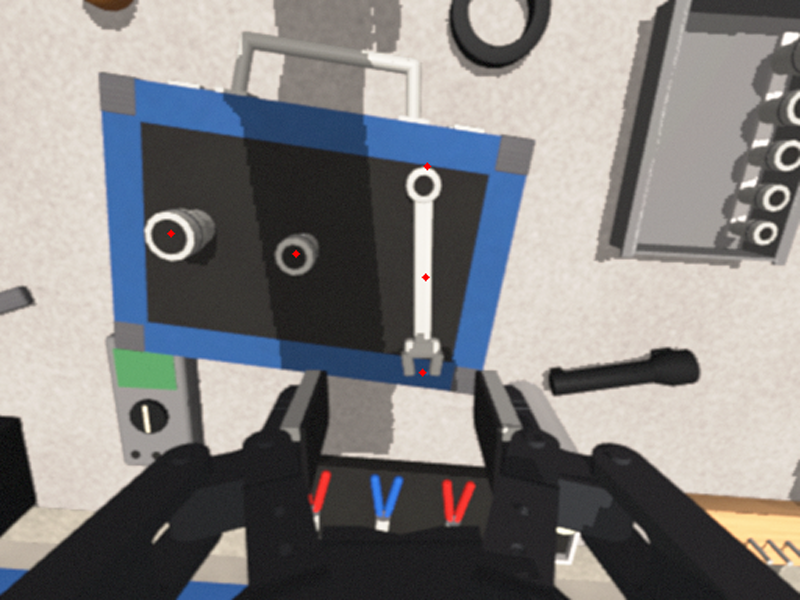

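```bash
python3 plan.py 589 107.5 122.5 1.660 5
```

```text
from [587.9  96.6 261. ] 1.662 d [   1.1   10.9 -138.5] toolturn 0.002
0.21 0.04 2.77 0.000; 0.21 0.04 2.77 0.000; 0.21 0.04 2.77 0.000; 0.21 0.04 2.77 0.000; 0.21 0.04 2.77 0.000
```

Request:
send_rows(steps="1 0.2 3 0; 0 0 4 0; 0 0 3 0; 0 0 2 0; 0 0 1 0; 0 0 0 0; 0 0 0 0", jaw=0.45)

```text
time_s: 3.18
ee_pos: [589.0, 109.3, 132.2]
ee_rot: [3.14, -0.001, 1.666]
contact_force: [0.3, 0.4, 0.4]
finger_gap: 38.7
```

```bash
cat > w.py <<'E'
import sys; from h import *
n=sys.argv[1]; cam=sys.argv[2]
c=cams.read_camera(cam); s=bot.read_state(); print(round(s["time_s"],2),s["ee_pos"].round(1),s["ee_rot"].round(4),"q",s["joint_pos"].round(2),"gap",round(s["finger_gap"],1),"F",s["contact_force"].round(2),"T",s["ft_torque"].round(2))
if len(sys.argv)>3: crop(c,*map(int,sys.argv[3:8]),f"pics/{n}.png")
else: cv2.imwrite(f"pics/{n}.png",cv2.resize(c["frame"][:,:,::-1],(800,600),interpolation=cv2.INTER_CUBIC))
E
python3 w.py w2 wrist
```

```text
3.23 [589.2 109.2 132.4] [ 3.1395e+00 -7.0000e-04  1.6663e+00] q [-0.56  0.4   0.39  1.76 -0.18  1.02  1.56] gap 38.3 F [ 0.48  0.66 -0.13] T [ 0.03  0.04 -0.01]
```

View pics/w2.png

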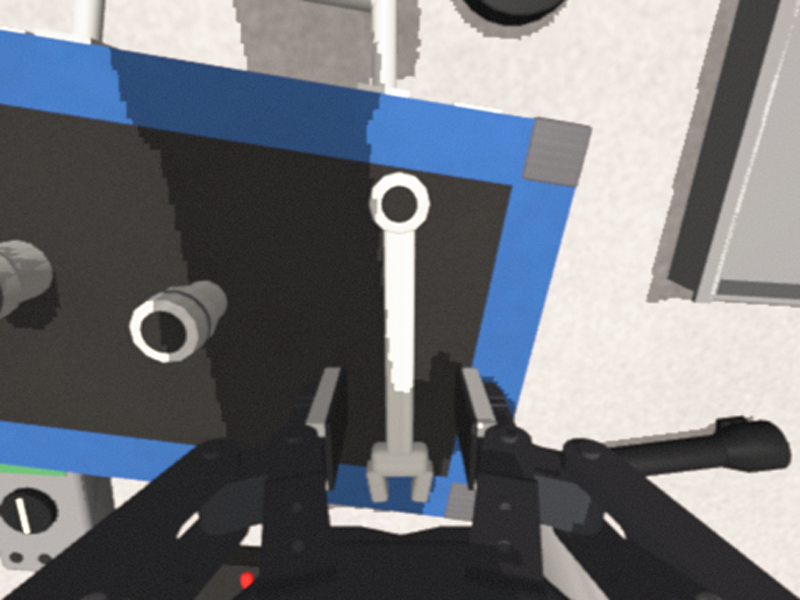

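The shank sits centred between the open fingers, which are at (325,420) and (475,420) with the shank at x≈400. I'll lower the last 10 mm and grip.

Request:
send_rows(steps="0 0 0.6 0; 0 0 0.4 0; 0 0 0 0")

```text
time_s: 3.6
ee_pos: [588.0, 108.7, 120.7]
ee_rot: [-3.141, 0.0, 1.666]
contact_force: [-0.6, 0.0, 0.2]
finger_gap: 39.0
```

Request:
send_rows(steps="0 0 0 0; 0 0 0 0; 0 0 0 0; 0 0 0 0; 0 0 0 0; 0 0 0 0", jaw=0, force=50)

```text
time_s: 4.35
ee_pos: [588.4, 108.8, 121.2]
ee_rot: [3.142, -0.0, 1.666]
contact_force: [0.0, 0.5, 0.6]
finger_gap: 0.2
```

```bash
python3 w.py w3 wrist
```

```text
4.4 [588.4 108.8 121.2] [ 3.1415e+00 -1.0000e-04  1.6661e+00] q [-0.56  0.41  0.39  1.77 -0.18  1.    1.57] gap -0.3 F [0.77 0.54 0.14] T [-0.01  0.03 -0.06]
```

View pics/w3.png

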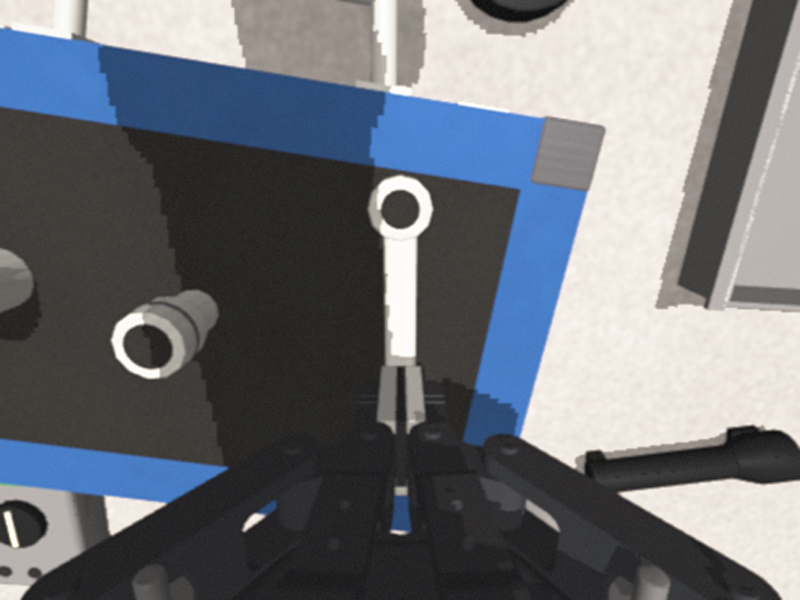

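Run:
```python
from h import *
c=cams.read_camera("wrist"); s=bot.read_state(); p=s["ee_pos"]; print(p)
R,_=cv2.Rodrigues(c["rvec"]); print("cam",-R.T@c["tvec"])
k=800/512
for z in [112,121,130,140,150]:
    print("axis z",z,proj(c,[p[0],p[1],z])[0]*k)
print("ring z129",proj(c,[526,102.9,129])[0]*k, "small top",proj(c,[574.2,24.9,156])[0]*k,"case corner fl z120",proj(c,[490.5+.4,173.3,120])[0]*k)
crop(c,200,200,110,90,7,"pics/w4.png")
```

```text
[588.44261231 108.8438958  121.23789037]
cam [509.50485929 100.41214578 289.29337617]
axis z 112 [402.89870337 347.89294147]
axis z 121 [402.99697246 356.7929294 ]
axis z 130 [403.10479348 366.55801184]
axis z 140 [403.23758808 378.58489065]
axis z 150 [403.38646129 392.06796822]
ring z129 [403.35927635 205.26750279] small top [150.92102413 341.03302865] case corner fl z120 [610.69949419 121.28326599]
```

View pics/w4.png

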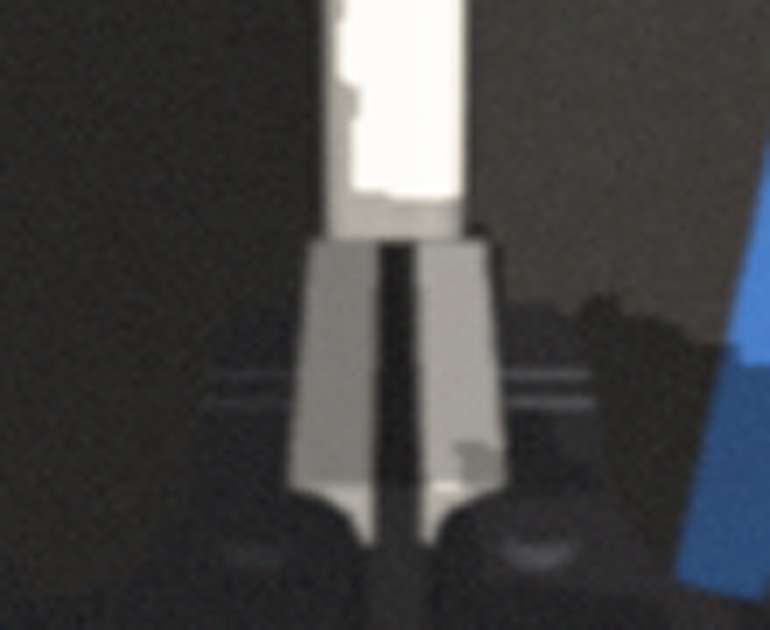

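Run:
```python
from h import *
c=cams.read_camera("wrist"); p=[588.4,108.8]
for z in [115,121,125,130,135,140,145]:
    print(z,proj(c,[[577.4,108.8,z],[577.4,108.8+6,z]]).round(1).tolist())
```

```text
115 [[259.4, 209.2], [268.5, 210.0]]
121 [[259.5, 212.6], [268.9, 213.4]]
125 [[259.6, 215.0], [269.1, 215.9]]
130 [[259.7, 218.2], [269.5, 219.1]]
135 [[259.8, 221.6], [269.9, 222.5]]
140 [[259.9, 225.1], [270.2, 226.0]]
145 [[260.0, 228.9], [270.7, 229.8]]
```

```bash
python3 w.py s3 scene 180 130 130 100 6
python3 - <<'E'
from h import *
c=cams.read_camera("scene"); s=bot.read_state(); p=s["ee_pos"]
for z in [120,121,130,140,150]: print(z,((proj(c,[p[0],p[1],z])[0]-[180,130])*6).round(0))
print(((proj(c,[[526,102.9,129],[650,114,129]])-[180,130])*6).round(0))
E
```

```text
4.55 [588.4 108.8 121.2] [ 3.1415e+00 -1.0000e-04  1.6661e+00] q [-0.56  0.41  0.39  1.77 -0.18  1.    1.57] gap 0.2 F [-0.24  0.49  0.42] T [-0.02  0.    0.01]
120 [479. 311.]
121 [479. 309.]
130 [479. 294.]
140 [480. 278.]
150 [480. 262.]
[[384. 259.]
 [577. 335.]]
```

View pics/s3.png

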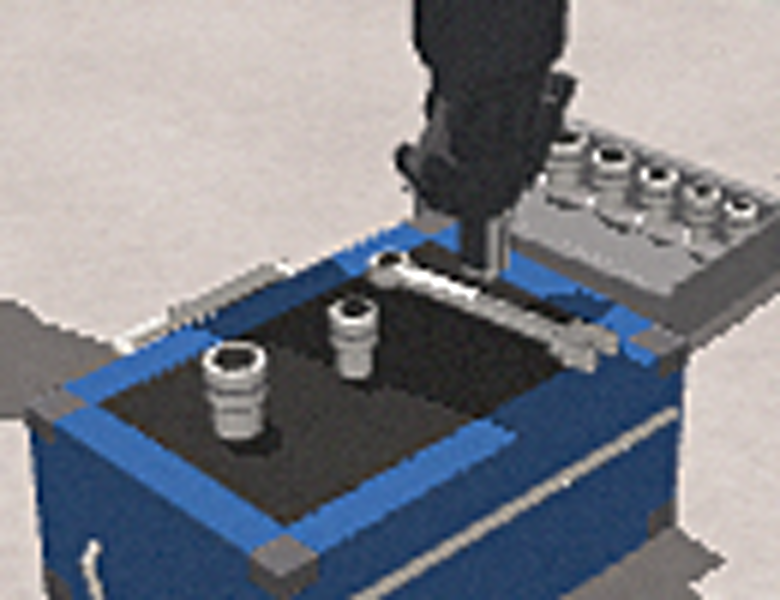

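Run:
```python
from h import *
c=cams.read_camera("wrist"); s=bot.read_state(); p=s["ee_pos"]
R,_=cv2.Rodrigues(c["rvec"]); print(R.round(3)); K=np.linalg.inv(c["intrinsics"])
for uv,d in [((258,238),152),((258,234),152),((258,240),153),((258,234),160)]:
    X=R.T@(K@np.array([*uv,1])*d-c["tvec"]); print(uv,d,(X-p).round(1))
print("tcp in cam",R@p+c["tvec"])
```

```text
[[-0.094  0.996 -0.001]
 [ 0.946  0.09   0.31 ]
 [ 0.309  0.029 -0.951]]
(258, 238) 152 [-9.  -1.  31.1]
(258, 234) 152 [-11.   -1.2  30.5]
(258, 240) 153 [-7.5 -0.8 30.6]
(258, 234) 160 [-7.5 -0.8 23.2]
tcp in cam [  1.06025277  23.28834628 184.41298678]
```

Wrist and scene views show the shut fingertips near z≈140–150, above the spanner. They look higher than the reported TCP suggests. I'll reopen slightly and go down in small steps, watching the force.

Request:
send_rows(steps="0 0 0 0; 0 0 0 0; 0 0 0 0", jaw=0.35)

```text
time_s: 5.03
ee_pos: [588.4, 108.8, 121.2]
ee_rot: [3.142, -0.0, 1.666]
contact_force: [0.4, -1.0, 0.7]
finger_gap: 30.0
```

Request:
send_rows(steps="0 0 0.2 0; 0 0 0.2 0; 0 0 0 0")

```text
time_s: 5.4
ee_pos: [588.2, 108.8, 116.9]
ee_rot: [-3.141, 0.0, 1.666]
contact_force: [0.7, -0.1, 0.2]
finger_gap: 29.8
```

```bash
python3 w.py w5 wrist; python3 w.py s5 scene 180 130 130 100 6
```

```text
5.45 [588.3 108.8 117. ] [-3.1413  0.      1.6661] q [-0.56  0.41  0.39  1.77 -0.18  0.99  1.57] gap 30.0 F [ 0.5  -0.71 -0.88] T [-0.04  0.02  0.02]
5.5 [588.4 108.8 117.1] [-3.1416e+00 -1.0000e-04  1.6661e+00] q [-0.56  0.41  0.39  1.77 -0.18  0.99  1.57] gap 30.2 F [ 0.35 -0.24 -0.71] T [0.02 0.01 0.08]
```

View pics/w5.png

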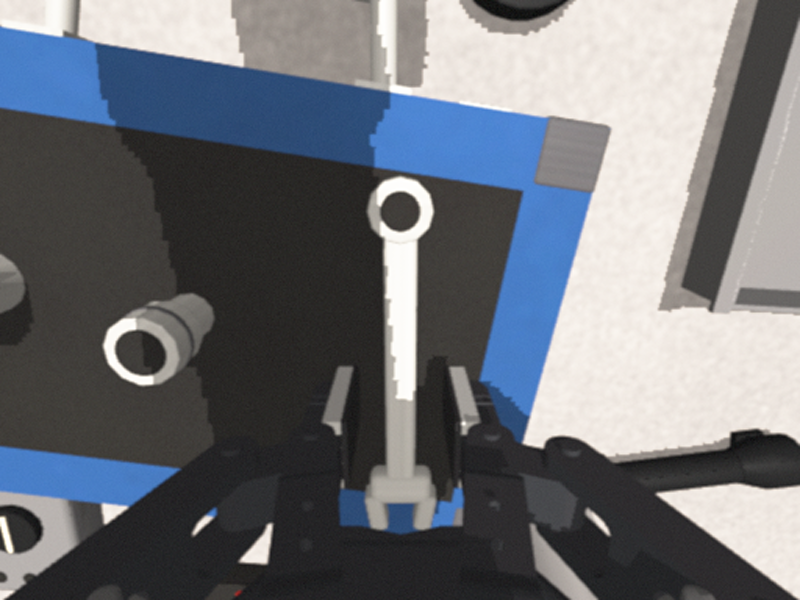

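View pics/s5.png

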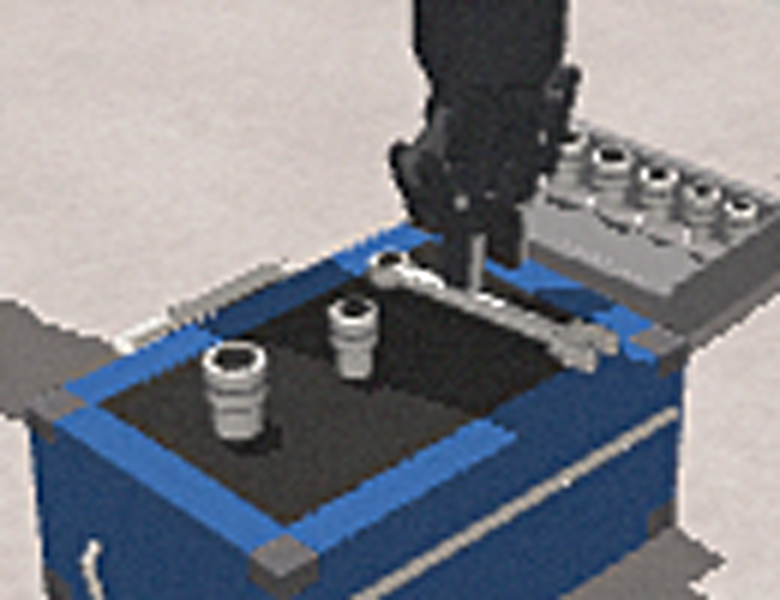

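Run:
```python
from h import *
c=cams.read_camera("scene")
for z in [120,130,135,140,145,150]:
    print(z,((proj(c,[[588.4,93.8,z],[599,93.8,z],[577,93.8,z],[588.4,123.8,z]])-[180,130])*6).round(0).tolist())
```

```text
120 [[460.0, 322.0], [475.0, 329.0], [444.0, 314.0], [498.0, 300.0]]
130 [[460.0, 306.0], [476.0, 313.0], [444.0, 298.0], [498.0, 283.0]]
135 [[460.0, 297.0], [476.0, 305.0], [444.0, 290.0], [498.0, 275.0]]
140 [[461.0, 289.0], [476.0, 297.0], [444.0, 281.0], [499.0, 267.0]]
145 [[461.0, 281.0], [476.0, 288.0], [444.0, 273.0], [499.0, 259.0]]
150 [[461.0, 273.0], [476.0, 280.0], [444.0, 265.0], [499.0, 251.0]]
```

At TCP z=117 there is still no contact with the lid (top at 120). The scene view puts the real fingertip at z≈142, about 25 mm above the reported TCP at this opening. I'll keep lowering, with force checks.

Request:
send_rows(steps="0 0 0.4 0; 0 0 0.4 0; 0 0 0.4 0; 0 0 0 0")

```text
time_s: 6.05
ee_pos: [588.0, 108.8, 104.7]
ee_rot: [-3.141, 0.0, 1.666]
contact_force: [0.2, 0.2, -0.2]
finger_gap: 30.0
```

```bash
python3 w.py s6 scene 180 130 130 100 6
```

```text
6.1 [588.2 108.7 105. ] [-3.1412  0.      1.666 ] q [-0.55  0.43  0.39  1.78 -0.19  0.97  1.58] gap 30.3 F [ 0.23  0.72 -0.17] T [ 0.    0.03 -0.03]
```

View pics/s6.png

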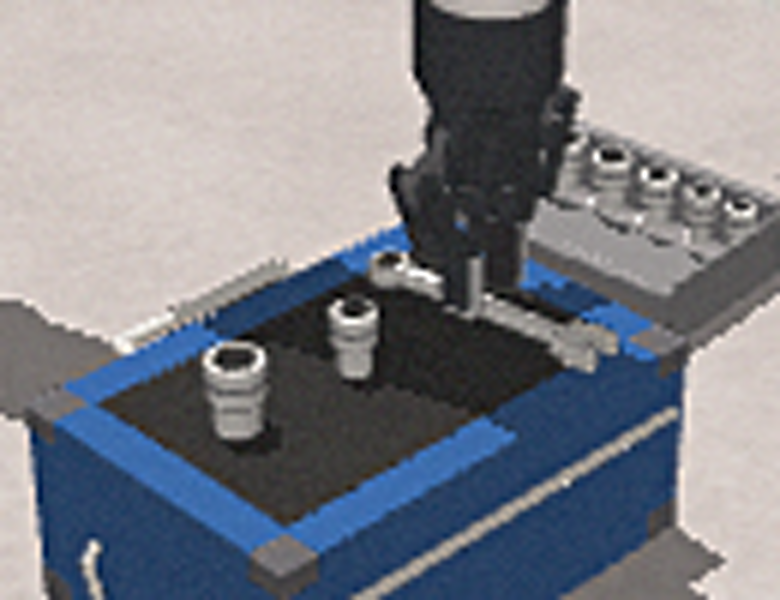

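Request:
send_rows(steps="0 0 0.3 0; 0 0 0.3 0; 0 0 0 0")

```text
time_s: 6.48
ee_pos: [588.2, 108.8, 98.9]
ee_rot: [-3.141, 0.0, 1.666]
contact_force: [0.2, -0.8, -0.5]
finger_gap: 29.9
```

Request:
send_rows(steps="0 0 0 0; 0 0 0 0; 0 0 0 0; 0 0 0 0", jaw=0, force=50)

```text
time_s: 6.98
ee_pos: [588.6, 108.8, 99.4]
ee_rot: [3.141, -0.0, 1.666]
contact_force: [-0.8, -0.7, 2.0]
finger_gap: 9.8
```

```bash
python3 w.py s7 scene 180 130 130 100 6
```

```text
7.03 [588.6 108.9  99.4] [ 3.1412e+00 -2.0000e-04  1.6661e+00] q [-0.55  0.43  0.38  1.79 -0.19  0.96  1.58] gap 9.8 F [-0.72  0.36  1.6 ] T [-0.    0.08 -0.05]
```

View pics/s7.png

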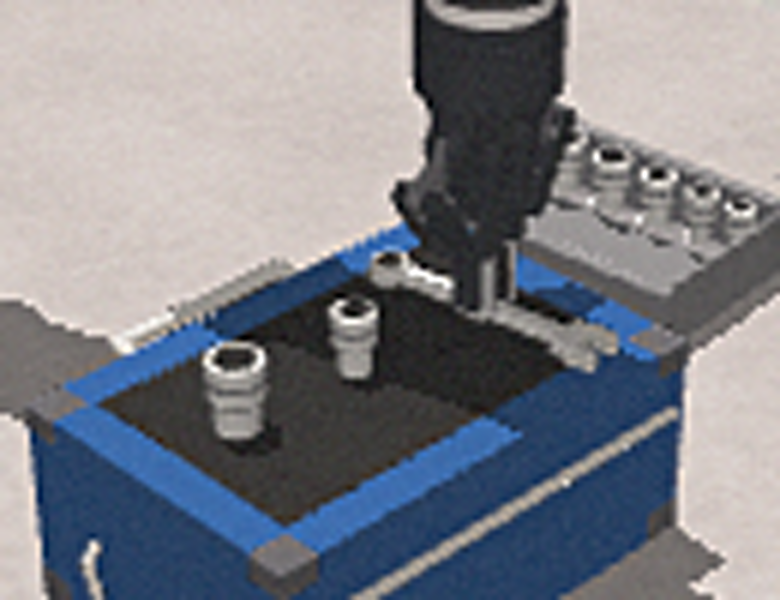

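Gripped: gap 9.8 mm on the 12 mm shank, with tip height ≈ TCP + 22. I'll lift it and carry it to the spanner tray.

Request:
send_rows(steps="0 0 -1 0; 0 0 -3 0; 0 0 -4 0; 0 0 -2 0; 0 0 0 0")

```text
time_s: 7.65
ee_pos: [589.6, 108.9, 201.2]
ee_rot: [3.138, -0.001, 1.666]
contact_force: [-0.3, -0.3, -2.1]
finger_gap: 10.0
```

```bash
python3 plan.py 467.4 -372.3 150 1.356 13
```

```text
from [589.6 108.9 201.2] 1.666 d [-122.2 -481.2  -51.2] toolturn 0.31
-3.60 -1.29 0.39 0.024; -3.63 -1.20 0.39 0.024; -3.65 -1.11 0.39 0.024; -3.68 -1.03 0.39 0.024; -3.70 -0.94 0.39 0.024; -3.72 -0.85 0.39 0.024; -3.74 -0.76 0.39 0.024; -3.76 -0.67 0.39 0.024; -3.77 -0.58 0.39 0.024; -3.79 -0.49 0.39 0.024; -3.80 -0.40 0.39 0.024; -3.81 -0.31 0.39 0.024; -3.81 -0.22 0.39 0.024
```

Request:
send_rows(steps="-2 -1 0 0.024; -3.5 -1.2 0 0.024; -3.7 -1.2 0 0.024; -3.7 -1.1 0 0.024; -3.7 -1 0 0.024; -3.7 -0.9 0 0.024; -3.7 -0.8 0 0.024; -3.8 -0.7 0.5 0.024; -3.8 -0.6 1 0.024; -3.8 -0.5 1 0.024; -3.8 -0.4 1 0.024; -3.8 -0.3 1 0.024; -3.8 -0.2 0.5 0.022; -1.9 -0.1 0 0; 0 0 0 0; 0 0 0 0")

```text
time_s: 9.65
ee_pos: [459.2, -372.5, 149.1]
ee_rot: [3.142, -0.002, 1.357]
contact_force: [0.3, 0.7, -1.1]
finger_gap: 9.6
```

```bash
python3 w.py w8 wrist; python3 plan.py 467.4 -372.3 30 1.356 5
```

```text
9.7 [ 459.6 -372.1  149.2] [ 3.1414e+00 -1.6000e-03  1.3585e+00] q [ 0.11  0.41  0.65  1.76 -0.28  1.07  2.22] gap 10.2 F [ 0.48  1.03 -2.2 ] T [ 0.05  0.01 -0.04]
from [ 459.6 -372.1  149.2] 1.3585 d [   7.8   -0.2 -119.2] toolturn 0.003
0.03 0.15 2.38 0.001; 0.03 0.15 2.38 0.001; 0.03 0.15 2.38 0.001; 0.03 0.15 2.38 0.001; 0.03 0.15 2.38 0.001
```

View pics/w8.png

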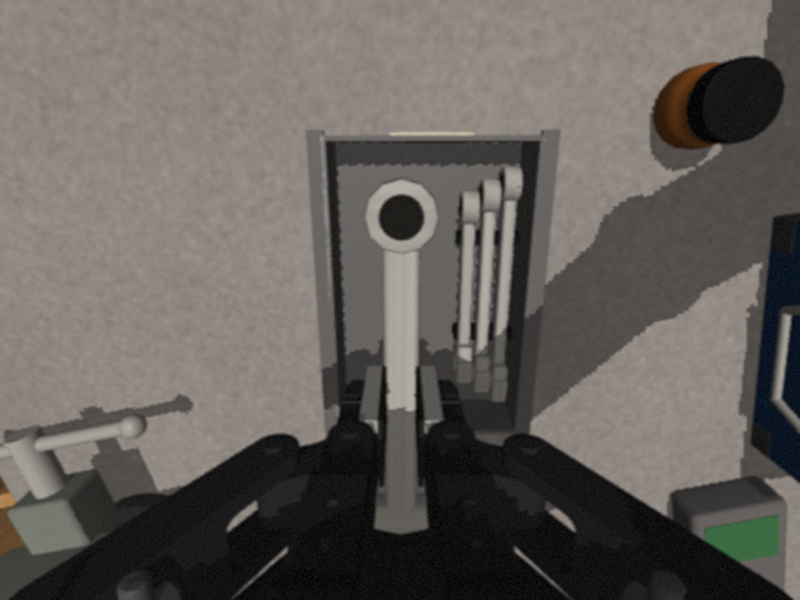

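The spanner hangs square over the tray's free floor: ring at (400,215), rack at (490,280). I'll lower it.

Request:
send_rows(steps="0 0.4 2 0; 0 0.4 4 0; 0 0 4 0; 0 0 3 0; 0 0 1.5 0; 0 0 0.8 0; 0 0 0 0; 0 0 0 0")

```text
time_s: 10.7
ee_pos: [467.4, -376.3, -2.8]
ee_rot: [3.14, 0.001, 1.356]
contact_force: [0.3, -0.2, -1.0]
finger_gap: 10.0
```

```bash
python3 w.py w9 wrist
```

```text
10.75 [ 467.4 -376.2   -2.7] [3.1395e+00 6.0000e-04 1.3561e+00] q [ 0.2   0.61  0.54  1.85 -0.43  0.79  2.32] gap 10.0 F [-0.3  -0.42 -2.04] T [-0.01  0.06  0.  ]
```

View pics/w9.png

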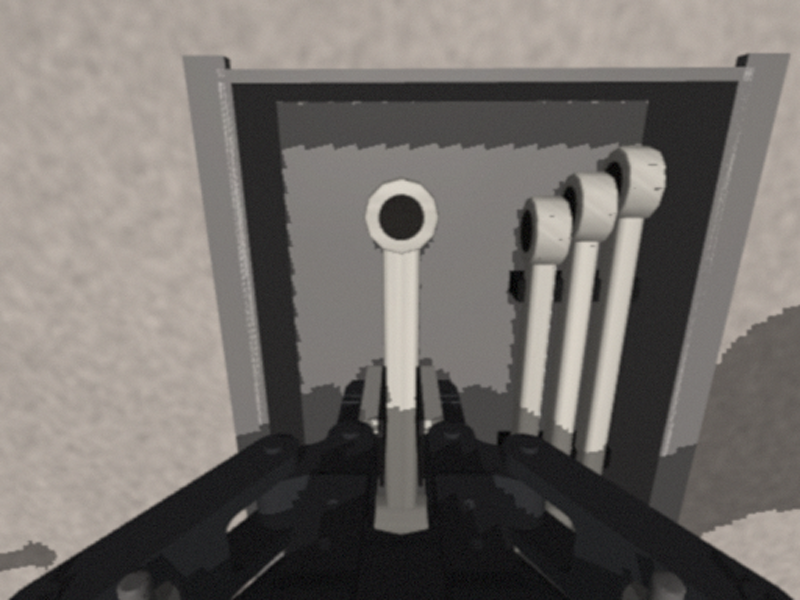

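Request:
send_rows(steps="0 0 0.6 0; 0 0 0.4 0; 0 0 0.3 0; 0 0 0 0")

```text
time_s: 11.25
ee_pos: [466.4, -375.5, -17.2]
ee_rot: [-3.141, -0.0, 1.356]
contact_force: [0.2, -0.1, -1.1]
finger_gap: 9.9
```

Request:
send_rows(steps="0 0 0 0; 0 0 0 0; 0 0 0 0", jaw=0.3)

```text
time_s: 11.62
ee_pos: [466.7, -375.8, -16.6]
ee_rot: [3.141, 0.0, 1.356]
contact_force: [0.2, 0.5, 0.5]
finger_gap: 25.4
```

```bash
python3 w.py w10 wrist
```

```text
11.68 [ 466.7 -375.7  -16.7] [ 3.1413 -0.      1.3561] q [ 0.21  0.63  0.53  1.86 -0.44  0.77  2.33] gap 25.5 F [-0.02  0.36  0.88] T [ 0.01  0.02 -0.01]
```

View pics/w10.png

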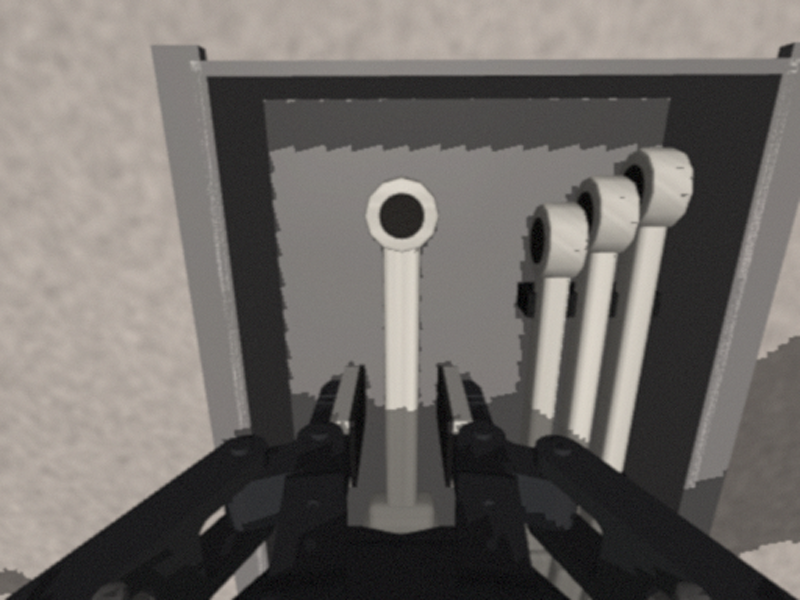

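The spanner lies flat in the tray, released. Next, the large socket.

Request:
send_rows(steps="0 0 -1.5 0; 0 0 -4 0; 0 0 -5 0; 0 0 -5 0; 0 0 -4 0; 0 0 -1.5 0; 0 0 0 0")

```text
time_s: 12.55
ee_pos: [466.9, -375.9, 194.1]
ee_rot: [3.14, 0.0, 1.356]
contact_force: [0.3, -0.4, -1.2]
finger_gap: 25.7
```

```bash
python3 plan.py 566.9 -49.9 200 -0.055 10
```

```text
from [ 466.9 -375.9  194.1] 1.356 d [100.  326.    5.9] toolturn 1.411
3.40 0.28 -0.06 0.141; 3.40 -0.20 -0.06 0.141; 3.34 -0.68 -0.06 0.141; 3.21 -1.14 -0.06 0.141; 3.02 -1.58 -0.06 0.141; 2.77 -1.99 -0.06 0.141; 2.46 -2.36 -0.06 0.141; 2.11 -2.68 -0.06 0.141; 1.71 -2.95 -0.06 0.141; 1.28 -3.16 -0.06 0.141
```

Request:
send_rows(steps="3.4 0.3 0 0.14; 3.4 -0.2 -0.1 0.14; 3.3 -0.7 -0.1 0.14; 3.2 -1.1 -0.1 0.14; 3 -1.6 -0.1 0.14; 2.8 -2 -0.1 0.14; 2.5 -2.4 -0.1 0.14; 2.1 -2.7 0 0.14; 1.7 -3 0 0.14; 1.3 -3.2 0 0.15; 0 0 0 0; 0 0 0 0", jaw=0.65)

```text
time_s: 14.05
ee_pos: [563.6, -48.7, 197.9]
ee_rot: [3.14, 0.003, -0.053]
contact_force: [-0.2, -0.7, 0.5]
finger_gap: 55.4
```

```bash
python3 w.py w11 wrist; python3 plan.py 566.9 -49.9 140 -0.055 3; python3 w.py t11 top 220 140 110 95 7
```

```text
14.1 [563.7 -49.3 198.2] [ 3.1407e+00  2.0000e-03 -5.4900e-02] q [-0.7   0.37  0.91  1.77 -0.32  1.16  0.26] gap 55.8 F [ 0.42 -0.34  0.4 ] T [ 0.01 -0.01  0.  ]
from [563.7 -49.3 198.2] -0.0549 d [  3.2  -0.6 -58.2] toolturn 0.0
0.11 0.01 1.94 0.000; 0.11 0.01 1.94 0.000; 0.11 0.01 1.94 0.000
14.15 [563.9 -49.6 198.6] [ 3.141e+00  1.200e-03 -5.580e-02] q [-0.7   0.37  0.91  1.77 -0.32  1.16  0.25] gap 55.5 F [-0.26 -0.16  0.19] T [ 0.02 -0.01 -0.01]
```

View pics/w11.png

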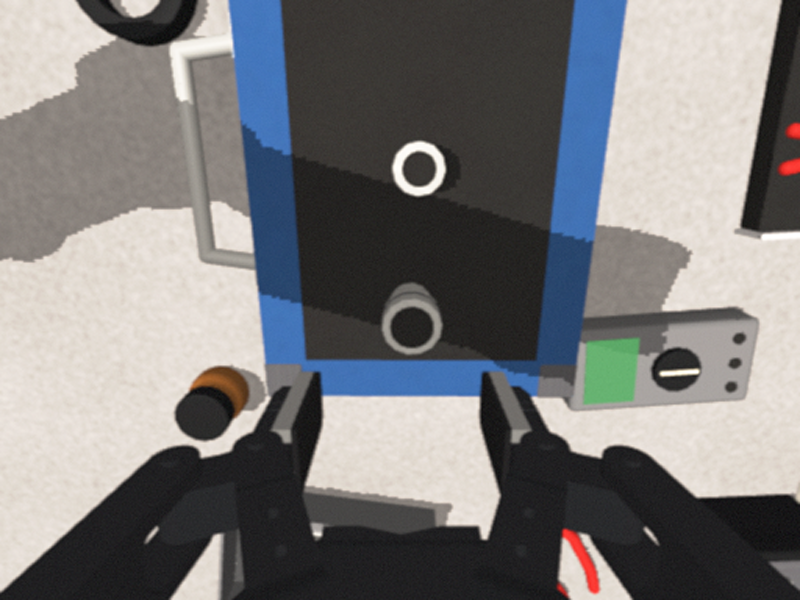

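Run:
```python
from h import *
c=cams.read_camera("wrist"); k=1.5625
print(proj(c,[[566.9,-49.9,160],[574.2,24.9,156],[448.5,35.3,105]])*k)
print(unproj(c,np.array([[412,325]])/k,160),unproj(c,np.array([[419,168]])/k,156))
print(unproj(c,np.array([[185,72],[207,253]])/k,100))
print(unproj(c,np.array([[242,120],[258,287],[607,120],[587,287]])/k,120))
```

```text
[[405.97341699 322.36333658]
 [413.30074561 164.34508517]
 [186.05163206 156.34592835]]
[[569.82574532 -51.4715399  160.        ]] [[576.71049399  23.16764143 156.        ]]
[[454.60259835  78.38644523 100.        ]
 [447.3692033  -20.87340678 100.        ]]
[[487.9260519   50.97478142 120.        ]
 [482.13926505 -38.58950857 120.        ]
 [675.74448785  40.34071708 120.        ]
 [672.13041576 -49.22954419 120.        ]]
```

Request:
send_rows(steps="0.5 0.1 1.5 0; 0 0 3 0; 0 0 2.5 0; 0 0 1.5 0; 0 0 0.8 0; 0 0 0 0; 0 0 0 0")

```text
time_s: 15.08
ee_pos: [570.5, -49.5, 107.0]
ee_rot: [-3.141, -0.002, -0.054]
contact_force: [0.7, -0.8, 0.7]
finger_gap: 55.8
```

```bash
python3 w.py w12 wrist
```

```text
15.12 [570.5 -49.3 107.1] [-3.1412e+00 -1.8000e-03 -5.3900e-02] q [-0.62  0.48  0.84  1.85 -0.43  0.99  0.34] gap 55.6 F [-0.06 -0.35 -0.64] T [-0.06  0.04  0.02]
```

View pics/w12.png

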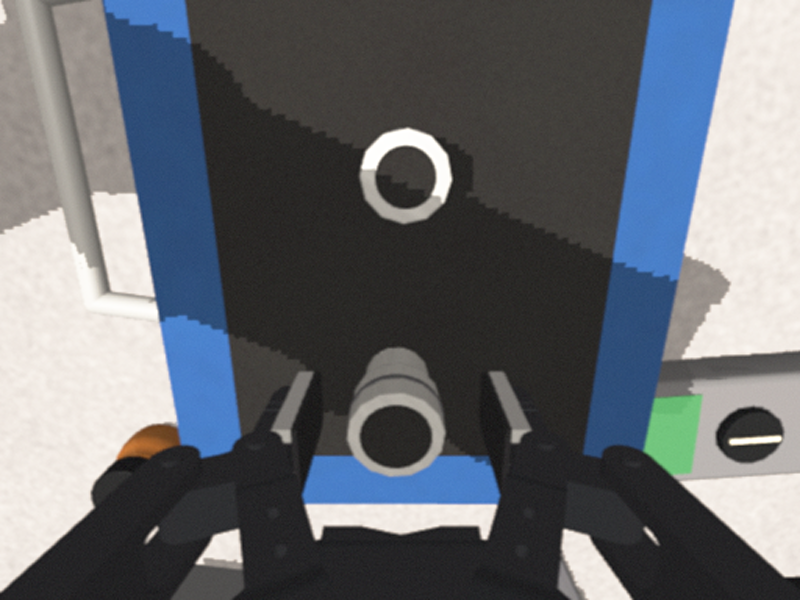

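The large socket is centred between the pads (socket top at (397,432)). Closing.

Request:
send_rows(steps="0 0 0 0; 0 0 0 0; 0 0 0 0; 0 0 0 0; 0 0 0 0", jaw=0, force=40)

```text
time_s: 15.75
ee_pos: [570.1, -49.2, 106.8]
ee_rot: [-3.141, -0.001, -0.054]
contact_force: [-0.8, 0.4, 6.2]
finger_gap: 28.3
```

Request:
send_rows(steps="0 0 -1 0; 0 0 -3 0; 0 0 -4 0; 0 0 -2 0; 0 0 0 0")

```text
time_s: 16.38
ee_pos: [570.7, -49.5, 207.6]
ee_rot: [-3.141, -0.003, -0.054]
contact_force: [0.8, 0.4, -1.8]
finger_gap: 28.7
```

```bash
python3 w.py w13 wrist; python3 plan.py 430 330 200 0 12
```

```text
16.43 [569.6 -49.1 206.2] [-3.1411e+00 -4.0000e-04 -5.3800e-02] q [-0.7   0.38  0.91  1.75 -0.32  1.18  0.26] gap 28.4 F [-0.41  0.2  -1.15] T [0.01 0.06 0.02]
from [569.6 -49.1 206.2] -0.0538 d [-139.6  379.1   -6.2] toolturn -0.054
-1.33 -3.09 0.05 -0.004; -1.32 -3.10 0.05 -0.004; -1.30 -3.10 0.05 -0.004; -1.29 -3.11 0.05 -0.004; -1.28 -3.12 0.05 -0.004; -1.26 -3.12 0.05 -0.004; -1.25 -3.13 0.05 -0.004; -1.23 -3.13 0.05 -0.004; -1.22 -3.14 0.05 -0.004; -1.21 -3.14 0.05 -0.004; -1.19 -3.15 0.05 -0.004; -1.18 -3.15 0.05 -0.004
```

View pics/w13.png

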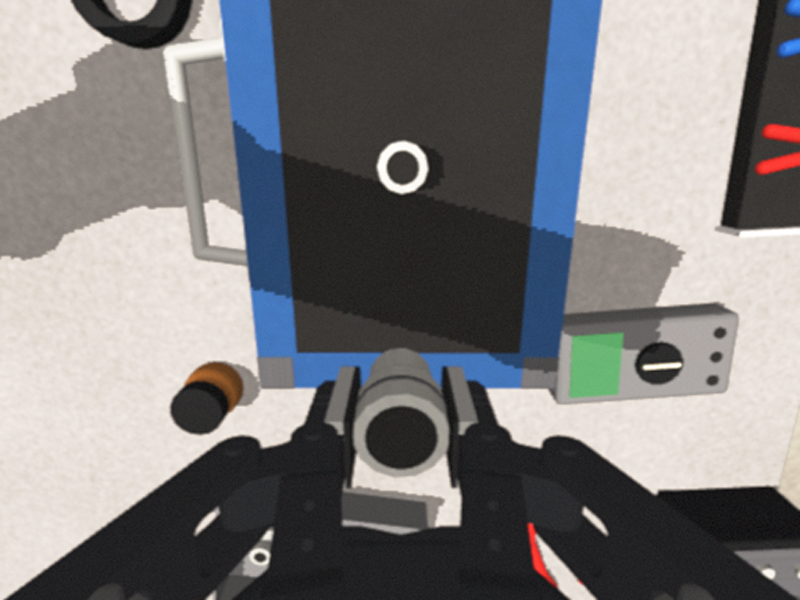

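Request:
send_rows(steps="-1 -2 0 0; -1.3 -3.1 0 -0.01; -1.3 -3.1 0 -0.01; -1.3 -3.1 0 -0.01; -1.3 -3.1 0 -0.01; -1.3 -3.1 0 -0.01; -1.3 -3.1 0 0; -1.3 -3.1 0 0; -1.2 -3.1 0.5 0; -1.2 -3.1 1.5 0; -1.2 -3.1 2 0; -1.2 -3.1 2 0; -0.5 -2 2 0; 0 0 2 0; 0 0 0 0; 0 0 0 0")

```text
time_s: 18.42
ee_pos: [423.1, 334.1, 106.2]
ee_rot: [3.141, 0.0, -0.005]
contact_force: [0.1, 0.7, -0.8]
finger_gap: 28.9
```

```bash
python3 w.py w14 wrist; python3 plan.py 430 335 30 0 4; python3 w.py t14 top 135 175 70 85 7
```

```text
18.48 [423.4 334.4 106.6] [-3.1411e+00 -6.0000e-04 -4.9000e-03] q [-1.35  0.39  0.75  1.93 -0.33  0.95 -0.45] gap 28.7 F [-0.24 -0.33 -1.53] T [ 0.03  0.   -0.02]
from [423.4 334.4 106.6] -0.0049 d [  6.6   0.6 -76.6] toolturn -0.005
0.16 -0.02 1.92 -0.001; 0.16 -0.02 1.92 -0.001; 0.16 -0.02 1.92 -0.001; 0.16 -0.02 1.92 -0.001
18.52 [423.5 334.5 106.9] [-3.1406e+00 -8.0000e-04 -4.8000e-03] q [-1.35  0.39  0.75  1.93 -0.33  0.95 -0.45] gap 28.5 F [-0.55  0.14 -1.21] T [-0.    0.02 -0.03]
```

View pics/w14.png

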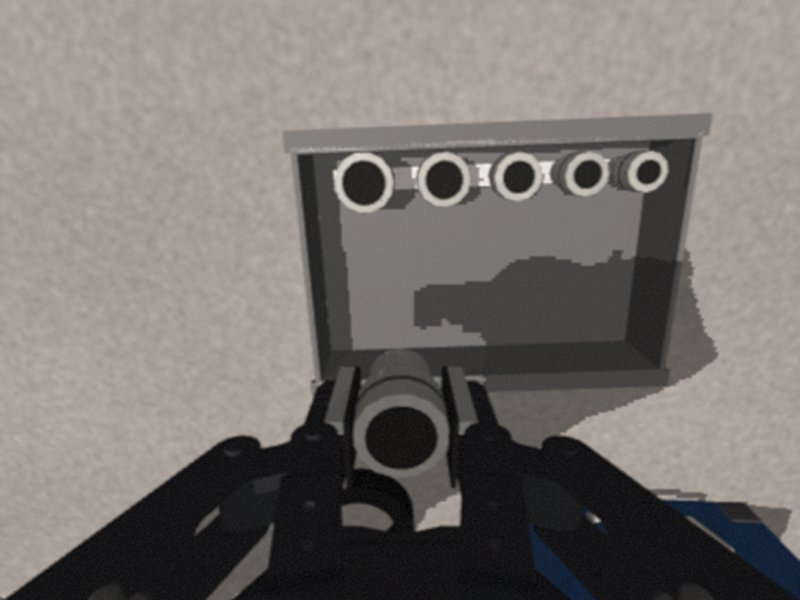

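Run:
```python
from h import *
c=cams.read_camera("wrist"); k=1.5625
print(proj(c,[[430,335,3],[370+3,291.4,45],[570,291.4,45],[373,356.4+65,45],[430,403,45]])*k)
print(unproj(c,np.array([[318,384],[668,380],[298,152],[700,138]])/k,45))
```

```text
[[410.00693484 284.88550089]
 [312.75570275 378.12158452]
 [654.07870216 376.36374823]
 [294.91073156 138.68882579]
 [411.92525246 177.21150944]]
[[375.78860657 287.57895273  45.        ]
 [578.46003185 289.0075168   45.        ]
 [374.02967874 415.25030364  45.        ]
 [570.15022009 420.62439332  45.        ]]
```

Request:
send_rows(steps="0.5 0 2 0; 0.5 0 3 0; 0 0 3 0; 0 0 2 0; 0 0 1 0; 0 0 0.5 0; 0 0 0 0; 0 0 0 0")

```text
time_s: 19.58
ee_pos: [433.5, 335.2, -8.0]
ee_rot: [-3.14, -0.001, -0.004]
contact_force: [0.7, -0.6, -1.6]
finger_gap: 28.3
```

Request:
send_rows(steps="0 0 0.15 0; 0 0 0 0")

```text
time_s: 19.82
ee_pos: [433.0, 334.8, -10.1]
ee_rot: [-3.141, -0.0, -0.004]
contact_force: [-0.5, 0.8, -0.6]
finger_gap: 28.8
```

Request:
send_rows(steps="0 0 0 0; 0 0 0 0; 0 0 0 0; 0 0 0 0", jaw=0.6)

```text
time_s: 20.32
ee_pos: [433.0, 334.7, -10.2]
ee_rot: [-3.141, -0.0, -0.004]
contact_force: [-0.2, 1.1, 0.1]
finger_gap: 51.4
```

```bash
python3 w.py w15 wrist
```

```text
20.38 [433.  334.6 -10.3] [-3.1415e+00 -1.0000e-04 -4.0000e-03] q [-1.22  0.57  0.62  1.98 -0.49  0.74 -0.31] gap 51.5 F [-1.11  0.52  0.58] T [0.02 0.02 0.03]
```

View pics/w15.png

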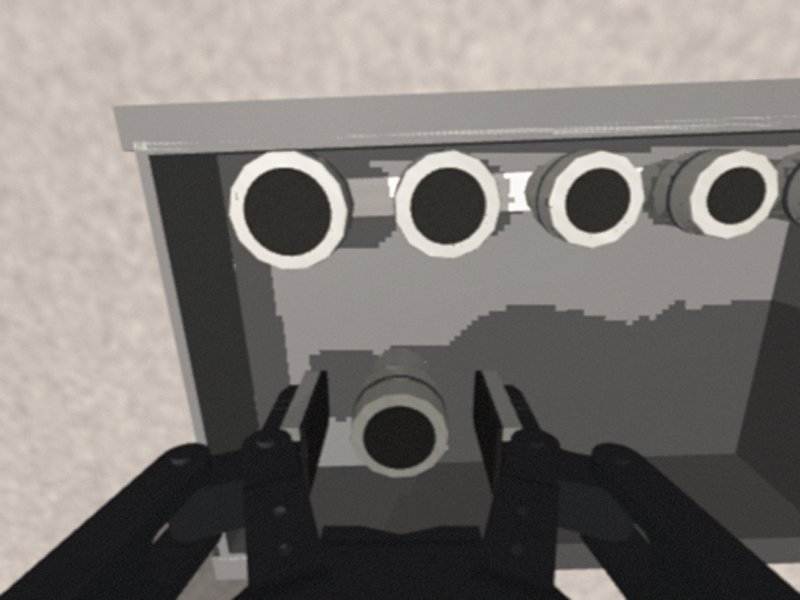

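The large socket stands upright in the tray, released. Going back for the small one.

Request:
send_rows(steps="0 0 -1.5 0; 0 0 -4 0; 0 0 -5 0; 0 0 -5 0; 0 0 -4 0; 0 0 -1.5 0; 0 0 0 0")

```text
time_s: 21.25
ee_pos: [433.2, 334.9, 200.5]
ee_rot: [-3.14, -0.001, -0.004]
contact_force: [-0.2, -0.6, -0.7]
finger_gap: 51.5
```

```bash
python3 plan.py 576 24 195 -0.054 10
```

```text
from [433.2 334.9 200.5] -0.0038 d [ 142.8 -310.9   -5.5] toolturn 0.05
1.44 3.10 0.05 0.005; 1.46 3.10 0.05 0.005; 1.47 3.09 0.05 0.005; 1.49 3.08 0.05 0.005; 1.50 3.07 0.05 0.005; 1.52 3.07 0.05 0.005; 1.53 3.06 0.05 0.005; 1.55 3.05 0.05 0.005; 1.56 3.04 0.05 0.005; 1.58 3.04 0.05 0.005
```

Request:
send_rows(steps="1.4 3.1 0 0.005; 1.5 3.1 0 0.005; 1.5 3.1 0 0.005; 1.5 3.1 0 0.005; 1.5 3.1 0 0.005; 1.5 3.1 0 0.005; 1.5 3 0 0.005; 1.5 3 0 0.005; 1.6 3 0 0.005; 1.6 3 0 0.005; 0 0 2 0; 0 0 2 0; 0 0 1 0; 0 0 0 0; 0 0 0 0")

```text
time_s: 23.12
ee_pos: [576.1, 25.2, 150.1]
ee_rot: [-3.141, -0.001, -0.053]
contact_force: [-0.2, -0.5, -0.3]
finger_gap: 51.2
```

```bash
python3 w.py w16 wrist;  python3 plan.py 576 24 107 -0.054 1
```

```text
23.18 [576.4  25.1 150.4] [-3.1411e+00 -1.4000e-03 -5.3300e-02] q [-0.77  0.44  0.86  1.8  -0.38  1.08  0.17] gap 51.6 F [ 0.08  0.46 -0.39] T [-0.01 -0.06 -0.05]
from [576.4  25.1 150.4] -0.0533 d [ -0.4  -1.1 -43.4] toolturn 0.001
-0.03 0.11 4.34 0.001
```

View pics/w16.png

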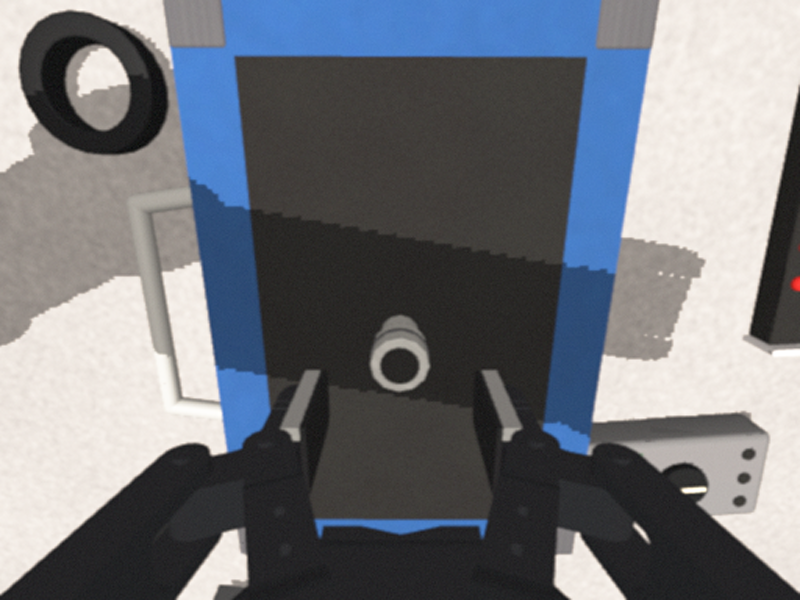

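The small socket is centred at (400,362) between the fingers. I'll descend and grip.

Request:
send_rows(steps="0 0.1 1.5 0; 0 0 1.5 0; 0 0 1 0; 0 0 0.4 0; 0 0 0 0; 0 0 0 0")

```text
time_s: 23.92
ee_pos: [576.2, 23.7, 106.1]
ee_rot: [-3.141, -0.001, -0.054]
contact_force: [0.2, 0.5, 0.3]
finger_gap: 51.0
```

Request:
send_rows(steps="0 0 0 0; 0 0 0 0; 0 0 0 0; 0 0 0 0; 0 0 0 0", jaw=0, force=40)

```text
time_s: 24.55
ee_pos: [576.1, 23.7, 106.1]
ee_rot: [-3.141, -0.001, -0.054]
contact_force: [-0.4, 0.4, 5.3]
finger_gap: 22.2
```

Request:
send_rows(steps="0 0 -1 0; 0 0 -3 0; 0 0 -4 0; 0 0 -2 0; 0 0 0 0")

```text
time_s: 25.18
ee_pos: [576.8, 23.6, 207.1]
ee_rot: [-3.141, -0.003, -0.054]
contact_force: [0.1, 0.2, -0.1]
finger_gap: 22.3
```

```bash
python3 w.py w17 wrist; python3 plan.py 515 334 200 0 10
```

```text
25.23 [575.7  23.8 205.7] [-3.1412e+00 -4.0000e-04 -5.3800e-02] q [-0.81  0.38  0.9   1.74 -0.32  1.18  0.13] gap 22.4 F [-0.05  0.03 -1.41] T [-0.04 -0.01 -0.02]
from [575.7  23.8 205.7] -0.0538 d [-60.7 310.2  -5.7] toolturn -0.054
-0.77 -3.06 0.06 -0.005; -0.76 -3.07 0.06 -0.005; -0.74 -3.07 0.06 -0.005; -0.72 -3.08 0.06 -0.005; -0.71 -3.08 0.06 -0.005; -0.69 -3.08 0.06 -0.005; -0.67 -3.09 0.06 -0.005; -0.66 -3.09 0.06 -0.005; -0.64 -3.10 0.06 -0.005; -0.62 -3.10 0.06 -0.005
```

View pics/w17.png

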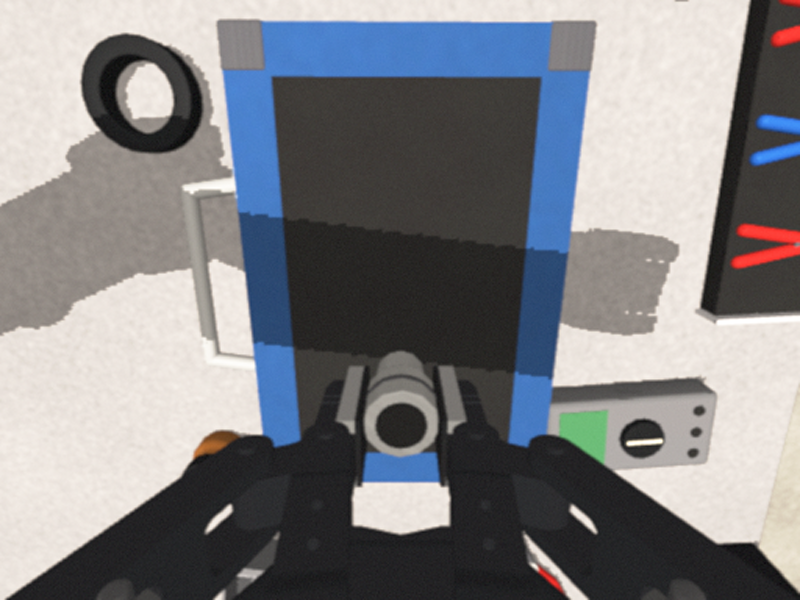

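Request:
send_rows(steps="-0.5 -2 0 -0.005; -0.7 -3.1 0 -0.005; -0.7 -3.1 0 -0.005; -0.7 -3.1 0 -0.005; -0.7 -3.1 0 -0.005; -0.7 -3.1 0 -0.005; -0.7 -3.1 0.5 -0.005; -0.7 -3.1 1.5 -0.005; -0.6 -3.1 2 -0.005; -0.6 -3.1 2 -0.005; -0.2 -1.2 2 0; 0 0 2 0; 0 0 0 0; 0 0 0 0")

```text
time_s: 26.98
ee_pos: [518.2, 335.0, 106.4]
ee_rot: [-3.142, -0.001, -0.007]
contact_force: [0.9, -0.4, -0.3]
finger_gap: 22.4
```

```bash
python3 w.py w18 wrist; python3 plan.py 515 334 -9.5 0 5
```

```text
27.02 [518.3 335.5 106.7] [-3.1408e+00 -1.6000e-03 -6.2000e-03] q [-1.19  0.54  0.76  1.74 -0.43  1.03 -0.29] gap 22.1 F [ 0.14 -0.55 -0.96] T [ 0.01 -0.02  0.02]
from [518.3 335.5 106.7] -0.0062 d [  -3.3   -1.5 -116.2] toolturn -0.006
-0.07 0.03 2.32 -0.001; -0.07 0.03 2.32 -0.001; -0.07 0.03 2.32 -0.001; -0.07 0.03 2.32 -0.001; -0.07 0.03 2.32 -0.001
```

View pics/w18.png

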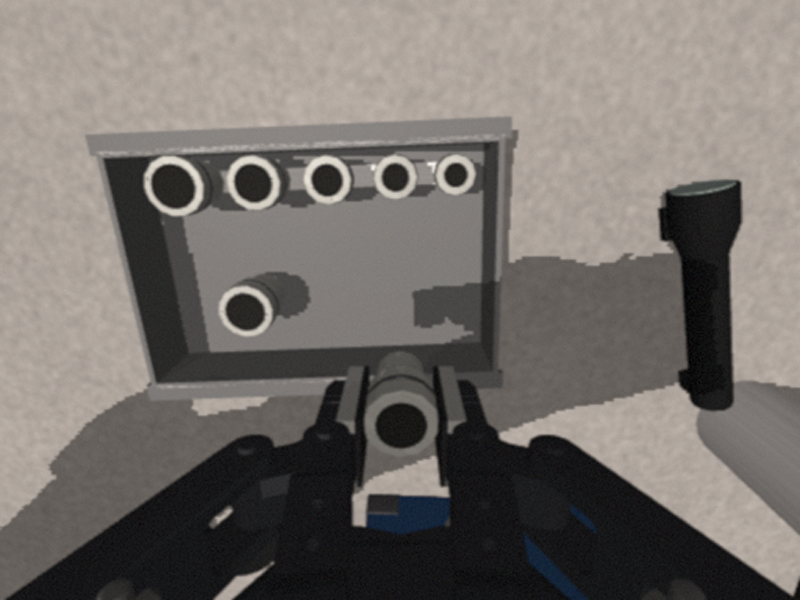

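Request:
send_rows(steps="-0.6 0.1 2 0; -0.6 0 3 0; 0 0 3 0; 0 0 2 0; 0 0 1 0; 0 0 0.6 0; 0 0 0 0; 0 0 0 0")

```text
time_s: 28.02
ee_pos: [505.7, 336.0, -9.5]
ee_rot: [-3.141, -0.001, -0.004]
contact_force: [-0.4, 0.2, -1.1]
finger_gap: 22.6
```

Request:
send_rows(steps="0 0 0 0; 0 0 0 0; 0 0 0 0; 0 0 0 0", jaw=0.55)

```text
time_s: 28.52
ee_pos: [505.0, 335.7, -10.2]
ee_rot: [-3.141, -0.0, -0.004]
contact_force: [0.2, 0.1, -1.0]
finger_gap: 47.0
```

```bash
python3 w.py w19 wrist
```

```text
28.57 [505.  335.7 -10.2] [-3.1415e+00 -1.0000e-04 -3.9000e-03] q [-1.13  0.67  0.65  1.84 -0.54  0.82 -0.21] gap 47.2 F [ 0.36 -0.12 -0.35] T [ 0.01 -0.04 -0.03]
```

View pics/w19.png

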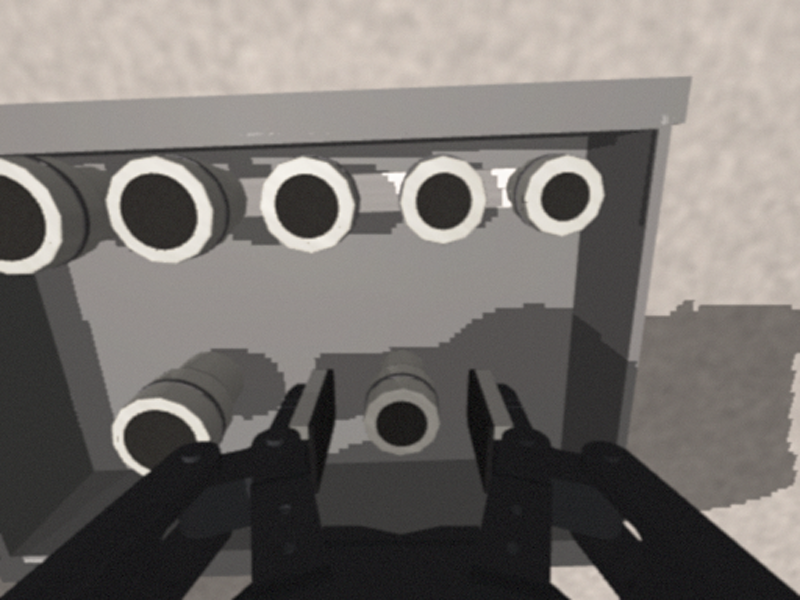

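Both sockets are in the tray. Next, lift out and go above the handle.

Request:
send_rows(steps="0 0 -1.5 0; 0 0 -4 0; 0 0 -5 0; 0 0 -5 0; 0 0 -4 0; 0 0 -1 0; 0 0 0 0")

```text
time_s: 29.45
ee_pos: [505.0, 335.7, 195.3]
ee_rot: [-3.141, -0.001, -0.004]
contact_force: [-0.9, -0.5, -0.3]
finger_gap: 46.7
```

```bash
python3 plan.py 448.5 45 180 -0.055 9
```

```text
from [505.  335.7 195.3] -0.0039 d [ -56.5 -290.7  -15.3] toolturn 0.051
-0.62 3.23 0.17 0.006; -0.60 3.24 0.17 0.006; -0.58 3.24 0.17 0.006; -0.56 3.24 0.17 0.006; -0.54 3.25 0.17 0.006; -0.52 3.25 0.17 0.006; -0.50 3.25 0.17 0.006; -0.49 3.25 0.17 0.006; -0.47 3.26 0.17 0.006
```

Request:
send_rows(steps="-0.6 3.2 0 0.005; -0.6 3.2 0 0.005; -0.6 3.2 0 0.006; -0.6 3.3 0 0.006; -0.5 3.3 0 0.006; -0.5 3.3 0 0.006; -0.5 3.3 0 0.006; -0.5 3.3 0.5 0.006; -0.5 3.3 1 0.006; 0 0 2 0; 0 0 2 0; 0 0 0 0; 0 0 0 0", jaw=0.4)

```text
time_s: 31.08
ee_pos: [448.3, 42.7, 139.8]
ee_rot: [3.141, -0.0, -0.056]
contact_force: [-0.9, 0.2, 0.0]
finger_gap: 34.3
```

```bash
python3 w.py w20 wrist
python3 - <<'E'
from h import *
c=cams.read_camera("wrist"); k=1.5625
print((proj(c,[[448.5,35.3,100],[451.5,90,100],[445.5,-19.5,100]])*k).round(0))
E
```

```text
31.12 [448.6  42.9 140.1] [-3.1413e+00 -8.0000e-04 -5.5900e-02] q [-1.1   0.18  1.01  2.09 -0.19  0.96 -0.04] gap 34.2 F [ 0.89  0.44 -0.24] T [-0.05  0.05  0.03]
[[400. 335.]
 [400. 227.]
 [401. 428.]]
```

View pics/w20.png

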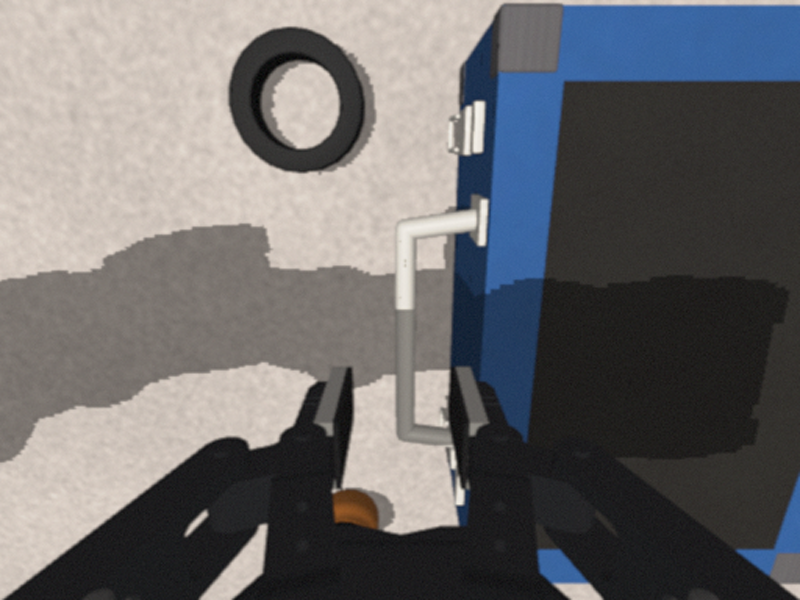

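Bar at column ≈405, rows 227–433, square to the pads and about 2 mm further in +x than predicted. I'll centre on it and lower.

Request:
send_rows(steps="0.2 0.4 1.5 0; 0 0.4 2 0; 0 0 1.5 0; 0 0 0 0; 0 0 0 0", jaw=0.33)

```text
time_s: 31.8
ee_pos: [450.4, 35.1, 90.2]
ee_rot: [-3.141, -0.001, -0.056]
contact_force: [0.1, 0.1, 0.5]
finger_gap: 28.1
```

```bash
python3 w.py w21 wrist; python3 w.py s21 scene 180 130 130 100 6
```

```text
31.85 [450.5  35.2  90.3] [-3.1409e+00 -1.3000e-03 -5.5700e-02] q [-0.99  0.29  0.95  2.14 -0.31  0.86  0.09] gap 28.8 F [-1.    0.04  0.31] T [-0.03  0.02 -0.01]
31.9 [450.5  35.2  90.3] [-3.1408e+00 -1.3000e-03 -5.5600e-02] q [-0.99  0.29  0.95  2.14 -0.31  0.86  0.09] gap 28.3 F [ 0.34 -0.37 -0.08] T [ 0.01  0.02 -0.03]
```

View pics/w21.png

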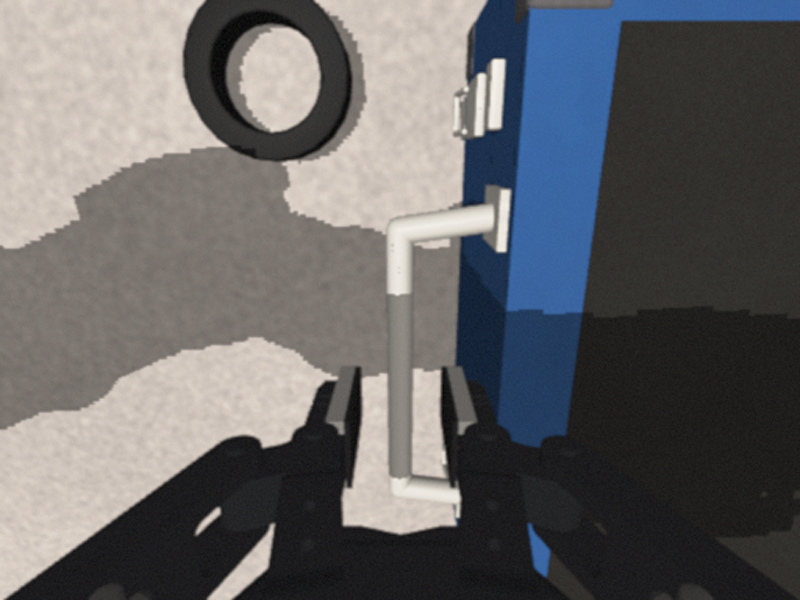

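View pics/s21.png

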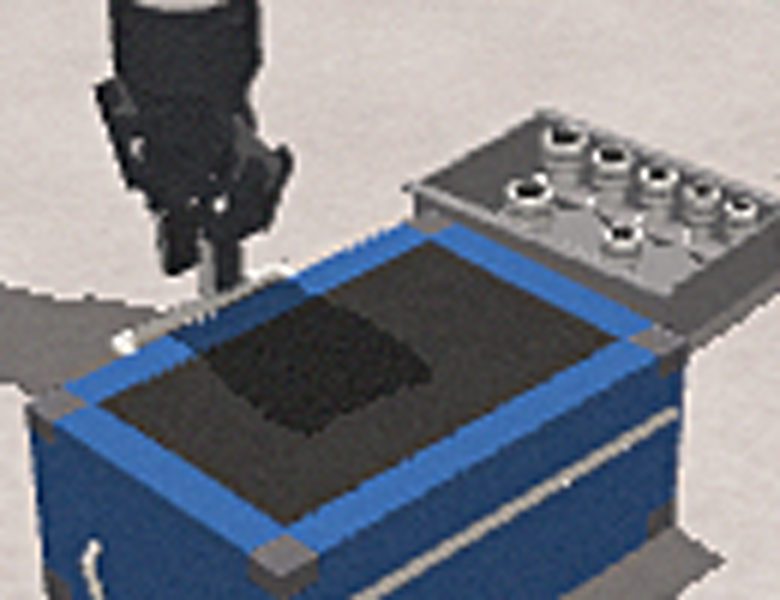

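The tip is just above the bar, which lies centred between the pads. I'll lower the last 24 mm.

Request:
send_rows(steps="0 0 0.8 0; 0 0 0.8 0; 0 0 0.5 0; 0 0 0.3 0; 0 0 0 0; 0 0 0 0")

```text
time_s: 32.65
ee_pos: [450.0, 34.9, 65.8]
ee_rot: [-3.141, -0.0, -0.056]
contact_force: [0.1, 1.1, 0.1]
finger_gap: 27.9
```

```bash
python3 w.py w22 wrist; python3 w.py s22 scene 180 130 130 100 6
```

```text
32.7 [450.   35.   65.9] [-3.1413e+00 -5.0000e-04 -5.5900e-02] q [-0.95  0.33  0.91  2.16 -0.37  0.81  0.14] gap 27.9 F [ 0.27  0.56 -0.65] T [0.05 0.02 0.02]
32.75 [450.   35.   65.9] [-3.1413e+00 -4.0000e-04 -5.5900e-02] q [-0.95  0.33  0.91  2.16 -0.37  0.81  0.14] gap 28.5 F [-0.43 -0.05  0.23] T [-0.02  0.03  0.  ]
```

View pics/w22.png

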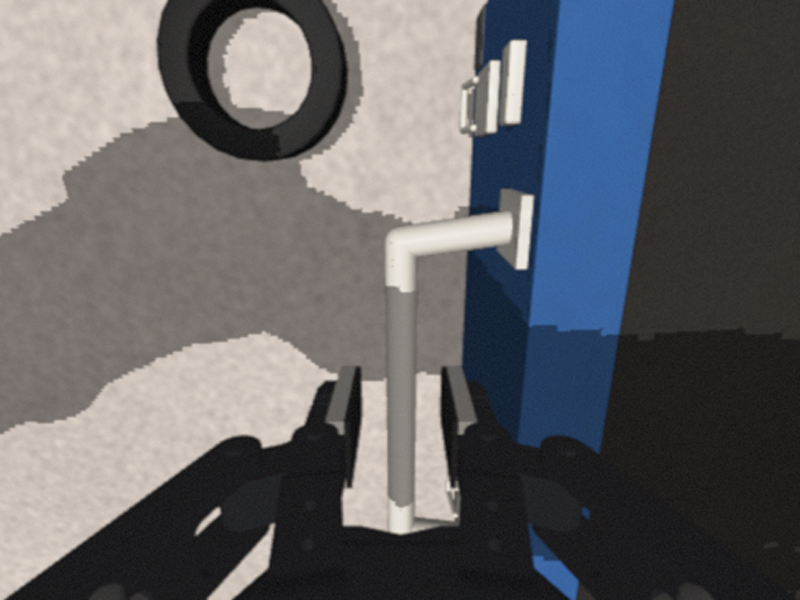

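View pics/s22.png

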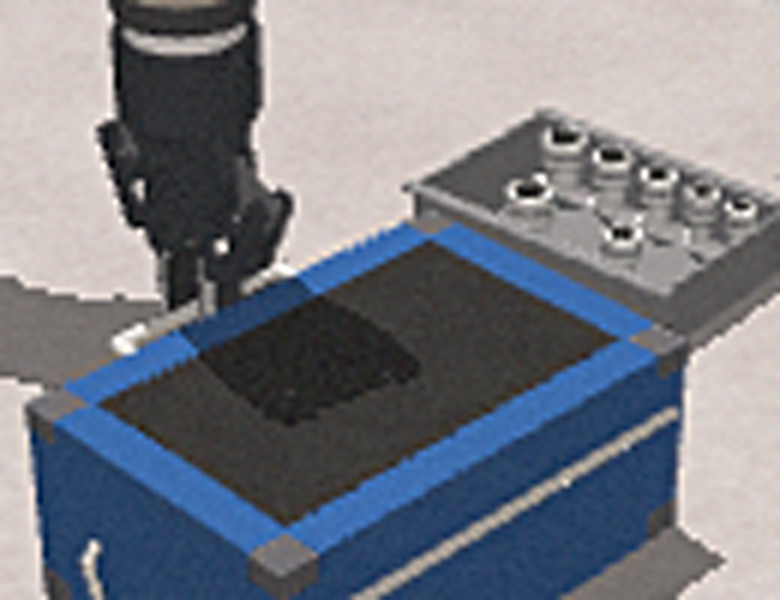

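The bar is between the pads and clear of the lid. Closing on it.

Request:
send_rows(steps="0 0 0 0; 0 0 0 0; 0 0 0 0; 0 0 0 0; 0 0 0 0", jaw=0, force=70)

```text
time_s: 33.38
ee_pos: [450.1, 35.0, 66.0]
ee_rot: [-3.141, -0.0, -0.056]
contact_force: [-0.7, 0.8, 5.7]
finger_gap: 7.1
```

```bash
python3 w.py w23 wrist
python3 - <<'E'
from h import *
r=np.hypot(225,20); a0=np.arctan2(20,225)
T=np.linspace(0,1.28,33); x=r*(np.cos(a0)-np.cos(T+a0)); z=r*(np.sin(T+a0)-np.sin(a0))
for i in range(32): print(i,round(T[i+1],2),"row %.2f 0 %.2f"%((x[i+1]-x[i])/10,-(z[i+1]-z[i])/10),"cum",round(x[i+1],1),round(z[i+1],1))
E
```

```text
33.42 [450.1  35.   66. ] [-3.1411e+00 -3.0000e-04 -5.5900e-02] q [-0.95  0.33  0.91  2.16 -0.37  0.81  0.14] gap 7.2 F [-0.64  0.2   5.59] T [ 0.02  0.22 -0.05]
0 0.04 row 0.10 0 -0.90 cum 1.0 9.0
1 0.08 row 0.13 0 -0.89 cum 2.3 17.9
2 0.12 row 0.17 0 -0.89 cum 4.0 26.8
3 0.16 row 0.20 0 -0.88 cum 6.1 35.6
4 0.2 row 0.24 0 -0.87 cum 8.5 44.3
5 0.24 row 0.27 0 -0.86 cum 11.2 52.9
6 0.28 row 0.31 0 -0.85 cum 14.3 61.4
7 0.32 row 0.34 0 -0.84 cum 17.7 69.8
8 0.36 row 0.38 0 -0.82 cum 21.5 78.0
9 0.4 row 0.41 0 -0.81 cum 25.5 86.0
10 0.44 row 0.44 0 -0.79 cum 29.9 93.9
11 0.48 row 0.47 0 -0.77 cum 34.7 101.6
12 0.52 row 0.50 0 -0.75 cum 39.7 109.2
13 0.56 row 0.53 0 -0.73 cum 45.0 116.5
14 0.6 row 0.56 0 -0.71 cum 50.6 123.6
15 0.64 row 0.59 0 -0.69 cum 56.5 130.4
16 0.68 row 0.61 0 -0.66 cum 62.6 137.0
17 0.72 row 0.64 0 -0.64 cum 69.0 143.4
18 0.76 row 0.67 0 -0.61 cum 75.7 149.5
19 0.8 row 0.69 0 -0.58 cum 82.6 155.3
20 0.84 row 0.71 0 -0.56 cum 89.7 160.9
21 0.88 row 0.73 0 -0.53 cum 97.1 166.2
22 0.92 row 0.75 0 -0.50 cum 104.6 171.1
23 0.96 row 0.77 0 -0.47 cum 112.3 175.8
24 1.0 row 0.79 0 -0.43 cum 120.3 180.1
25 1.04 row 0.81 0 -0.40 cum 128.3 184.2
26 1.08 row 0.82 0 -0.37 cum 136.6 187.9
27 1.12 row 0.84 0 -0.34 cum 145.0 191.2
28 1.16 row 0.85 0 -0.30 cum 153.5 194.3
29 1.2 row 0.86 0 -0.27 cum 162.1 197.0
30 1.24 row 0.87 0 -0.23 cum 170.8 199.3
31 1.28 row 0.88 0 -0.20 cum 179.6 201.3
```

The handle is gripped (gap 7.1 mm on the soft-padded 10 mm bar). I'll start swinging along the arc.

Request:
send_rows(steps="0 0 -0.4 0; 0.1 0 -0.5 0; 0.1 0 -0.9 0; 0.2 0 -0.9 0; 0.2 0 -0.9 0; 0.2 0 -0.9 0; 0 0 0 0")

```text
time_s: 34.3
ee_pos: [458.5, 34.5, 111.4]
ee_rot: [-3.141, -0.002, -0.056]
contact_force: [4.3, -1.3, -5.0]
finger_gap: 7.0
```

```bash
cat > lid.py <<'E'
from h import *
s=bot.read_state(); r=np.hypot(225,20); a0=np.arctan2(20,225)
p0=np.array([450.1,35.0,66.0]); t=-0.056
d=s["ee_pos"]-p0; fx=d[0]*np.cos(t)+d[1]*np.sin(t); ly=-d[0]*np.sin(t)+d[1]*np.cos(t)
X=-225+fx; Z=20+d[2]
print(round(s["time_s"],2),"fx %.1f lat %.1f up %.1f"%(fx,ly,d[2]),"theta %.4f rad err %.1f"%(np.arctan2(Z,-X)-a0,np.hypot(X,Z)-r),"F",s["contact_force"].round(1),"gap",round(s["finger_gap"],1),"T",s["ft_torque"].round(2))
E
python3 lid.py; python3 w.py s24 scene 160 110 130 100 6
```

```text
34.3 fx 8.4 lat 0.0 up 45.4 theta 0.2048 rad err 0.3 F [ 4.3 -1.3 -5. ] gap 7.0 T [-0.   -0.84  0.01]
34.35 [458.4  34.5 111.1] [-3.1411e+00 -1.5000e-03 -5.5900e-02] q [-1.01  0.27  0.97  2.1  -0.28  0.91  0.07] gap 6.8 F [ 5.12  0.77 -5.24] T [ 0.   -0.93 -0.02]
```

View pics/s24.png

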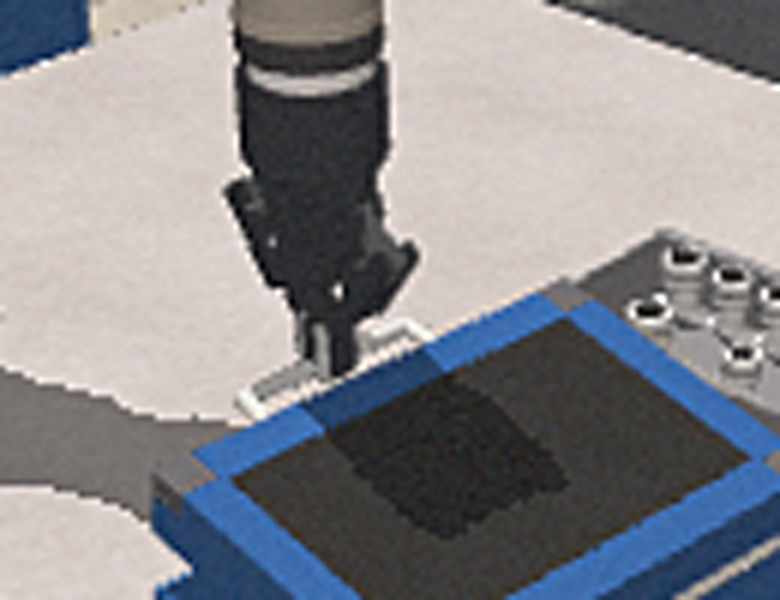

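The lid is lifting cleanly (θ≈0.20, radius error 0.3 mm). Continuing.

Request:
send_rows(steps="0.3 0 -0.9 0; 0.3 0 -0.85 0; 0.35 0 -0.85 0; 0.4 0 -0.8 0; 0.4 0 -0.8 0; 0.45 0 -0.8 0; 0.45 0 -0.75 0; 0.5 0 -0.75 0; 0.5 0 -0.75 0; 0.55 0 -0.7 0; 0 0 0 0")

```text
time_s: 35.72
ee_pos: [499.3, 32.3, 190.8]
ee_rot: [-3.141, 0.002, -0.056]
contact_force: [-4.7, 2.4, 0.6]
finger_gap: 6.8
```

```bash
python3 lid.py; python3 w.py s25 scene 160 90 130 100 6
```

```text
35.73 fx 49.3 lat 0.0 up 124.8 theta 0.6005 rad err 1.8 F [-4.7  2.4  0.6] gap 6.8 T [0.38 0.91 0.04]
35.77 [499.   32.3 190.5] [-3.1409e+00  2.1000e-03 -5.6000e-02] q [-1.01  0.24  1.01  1.92 -0.23  1.1   0.03] gap 6.8 F [-4.49  1.91  1.82] T [ 0.35  0.95 -0.06]
```

View pics/s25.png

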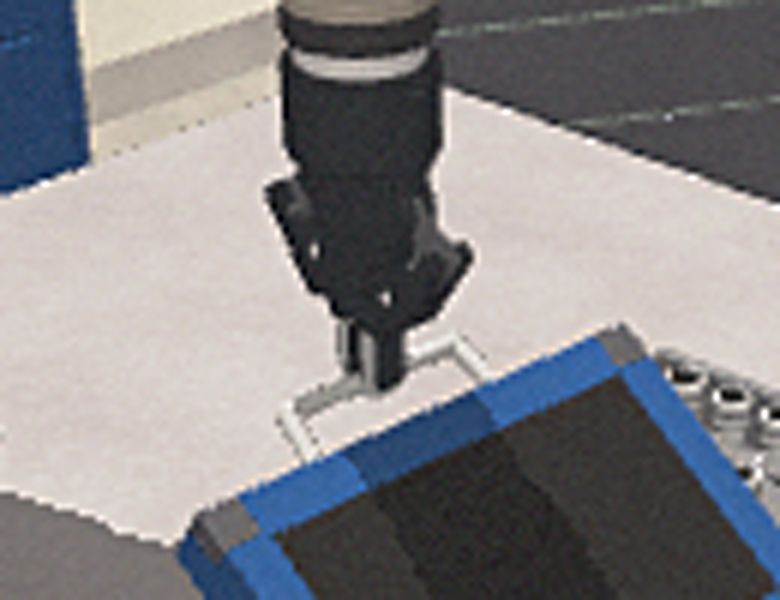

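Request:
send_rows(steps="0.55 0 -0.7 0; 0.6 0 -0.65 0; 0.65 0 -0.65 0; 0.65 0 -0.6 0; 0.7 0 -0.6 0; 0.7 0 -0.55 0; 0.75 0 -0.55 0; 0.75 0 -0.5 0; 0.75 0 -0.45 0; 0.8 0 -0.45 0; 0 0 0 0")

```text
time_s: 37.15
ee_pos: [569.6, 28.3, 250.3]
ee_rot: [-3.14, -0.001, -0.056]
contact_force: [-8.6, 2.0, 14.0]
finger_gap: 6.7
```

```bash
python3 lid.py; python3 w.py s26 scene 160 90 130 100 6
```

```text
37.15 fx 119.7 lat -0.0 up 184.3 theta 1.0064 rad err 4.0 F [-8.6  2.  14. ] gap 6.7 T [ 0.61  2.06 -0.01]
37.2 [569.6  28.3 250.3] [-3.1401e+00 -1.0000e-03 -5.5800e-02] q [-0.88  0.35  0.98  1.69 -0.3   1.26  0.11] gap 6.5 F [-9.22  2.04 13.42] T [ 0.51  1.97 -0.03]
```

View pics/s26.png

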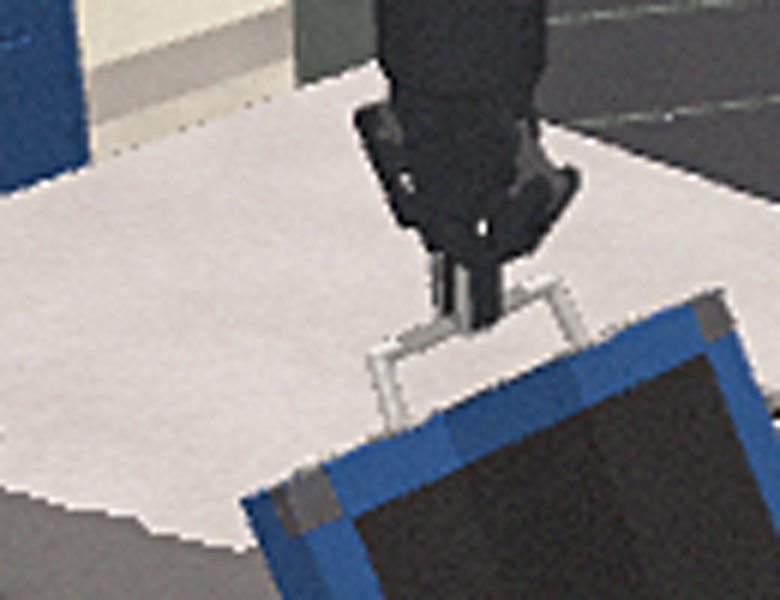

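```bash
python3 w.py w26 wrist;  python3 lid.py; python3 w.py s27 scene 205 110 60 45 13
```

```text
37.25 [569.5  28.3 250.3] [-3.14e+00 -1.10e-03 -5.58e-02] q [-0.88  0.35  0.98  1.69 -0.3   1.26  0.11] gap 6.8 F [-8.21  2.38 12.74] T [ 0.52  1.94 -0.06]
37.25 fx 119.6 lat -0.0 up 184.3 theta 1.0059 rad err 4.0 F [-8.2  2.4 12.7] gap 6.8 T [ 0.52  1.94 -0.06]
37.3 [569.5  28.3 250.3] [-3.14e+00 -1.10e-03 -5.58e-02] q [-0.88  0.35  0.98  1.69 -0.3   1.26  0.11] gap 6.6 F [-8.8   2.35 12.14] T [ 0.6   1.99 -0.08]
```

View pics/w26.png

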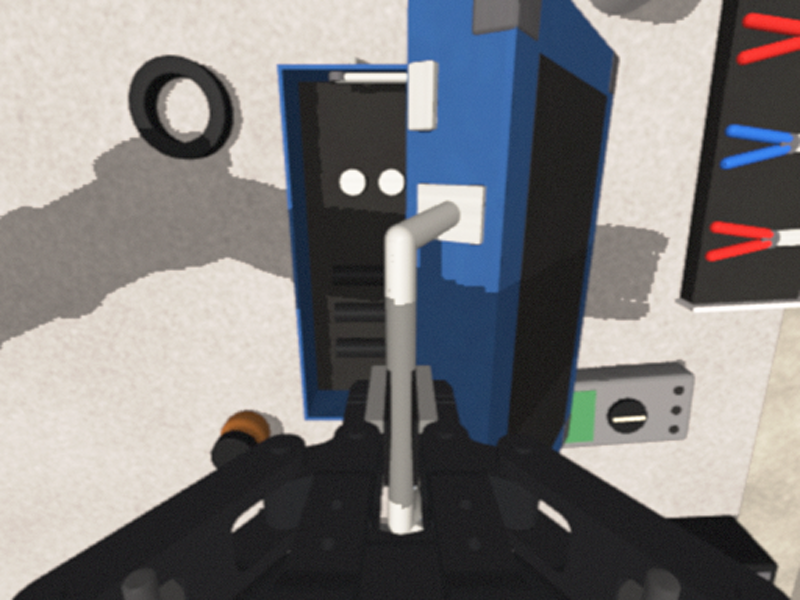

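View pics/s27.png

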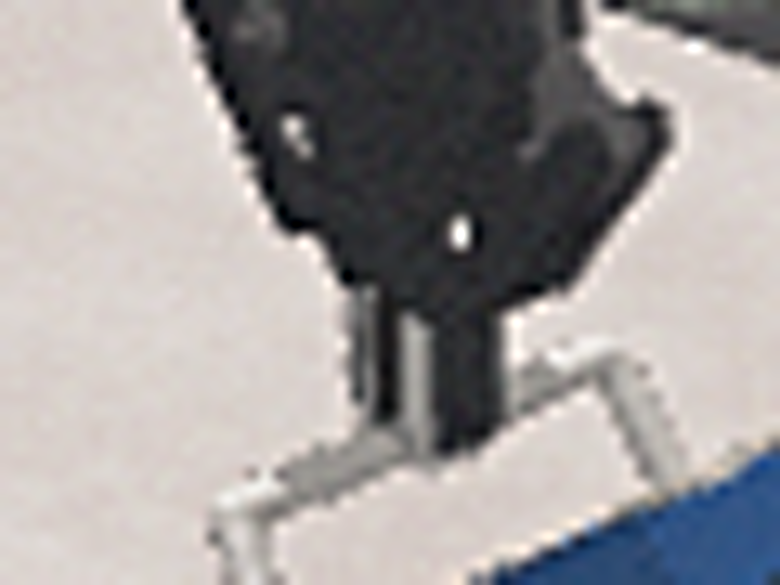

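View pics/w23.png

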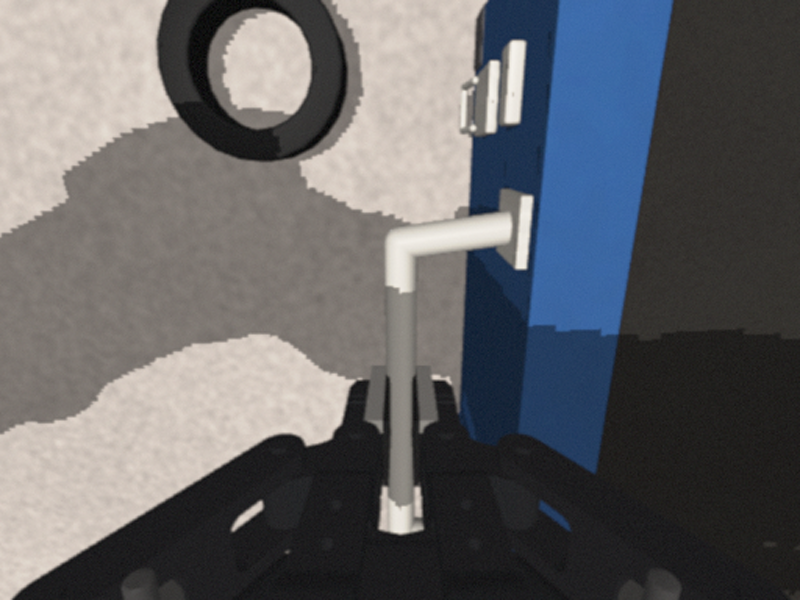

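```bash
cat > bar.py <<'E'
from h import *
r=np.hypot(225,20); a0=np.arctan2(20,225); t=-0.056
H=np.array([450.05+225*np.cos(t),35.0+225*np.sin(t),80.])
def pt(th,rad=r,y=0,a=a0):
    X=-rad*np.cos(th+a); return H+[X*np.cos(t)-y*np.sin(t),X*np.sin(t)+y*np.cos(t),rad*np.sin(th+a)]
E
python3 - <<'E'
from bar import *
print(H)
c=cams.read_camera("scene"); s=bot.read_state()
for th in [0.96,0.98,1.0,1.02,1.04]:
    P=[pt(th,y=50),pt(th,y=-50),pt(th)]
    print(th,pt(th).round(1),((proj(c,P)-[205,110])*13).round(0).tolist())
p=s["ee_pos"]
for o in [15,20,22,25,30]:
  q=p+[0,0,o]; print(o,((proj(c,[q,q+[11*0+7*1.0,11*-1,0],q+[7,-0,0]])-[205,110])*13).round(0).tolist())
E
```

```text
[674.69729219  22.40658457  80.        ]
0.96 [562.2  28.7 275.8] [[558.0, 360.0], [220.0, 502.0], [394.0, 429.0]]
0.98 [566.1  28.5 278. ] [[570.0, 356.0], [232.0, 499.0], [406.0, 426.0]]
1.0 [570.1  28.3 280.1] [[583.0, 353.0], [244.0, 496.0], [418.0, 423.0]]
1.02 [574.1  28.  282.2] [[595.0, 351.0], [257.0, 494.0], [430.0, 421.0]]
1.04 [578.2  27.8 284.2] [[608.0, 348.0], [269.0, 492.0], [443.0, 418.0]]
15 [[417.0, 483.0], [405.0, 510.0], [440.0, 493.0]]
20 [[417.0, 463.0], [405.0, 490.0], [440.0, 473.0]]
22 [[417.0, 455.0], [404.0, 482.0], [440.0, 465.0]]
25 [[416.0, 442.0], [404.0, 469.0], [440.0, 452.0]]
30 [[416.0, 421.0], [404.0, 448.0], [439.0, 431.0]]
```

The arc fit gives θ≈1.01, which agrees with the scene view. But the hand is being squeezed outward: the bar has crept about 4 mm toward the fingertips under the hard grip. I'll ease the grip force, with the bar still caged between the fingers, and push the hand deeper.

Request:
send_rows(steps="0 0 0 0; 0 0 0.2 0; 0 0 0.2 0; 0 0 0.2 0; 0 0 0 0", force=25)

```text
time_s: 37.98
ee_pos: [566.9, 28.5, 248.6]
ee_rot: [-3.136, 0.005, -0.056]
contact_force: [-25.0, 3.9, 43.3]
finger_gap: 6.9
```

```bash
python3 lid.py
```

```text
37.98 fx 117.0 lat 0.1 up 182.6 theta 0.9923 rad err 3.7 F [-25.    3.9  43.3] gap 6.9 T [ 0.99  5.57 -0.02]
```

The push didn't slide it: friction is high, and the force rose to about 50 N. I'll back off that preload, then loosen by a few millimetres (bar still caged) while moving deeper, and close again.

Request:
send_rows(steps="0 0 -0.2 0; 0 0 -0.2 0; 0 0 0 0", force=20)

```text
time_s: 38.35
ee_pos: [569.0, 28.3, 249.9]
ee_rot: [-3.138, -0.0, -0.056]
contact_force: [-13.8, 3.2, 22.6]
finger_gap: 6.8
```

```bash
python3 lid.py
```

```text
38.35 fx 119.1 lat -0.0 up 183.9 theta 1.0030 rad err 3.9 F [-13.8   3.2  22.6] gap 6.8 T [ 0.6   2.99 -0.02]
```

Request:
send_rows(steps="0 0 0.1 0; 0 0 0.2 0; 0 0 0.2 0", jaw=0.14, force=40)

```text
time_s: 38.72
ee_pos: [569.1, 27.8, 240.2]
ee_rot: [3.141, -0.001, -0.056]
contact_force: [-2.4, 0.2, 1.5]
finger_gap: 12.3
```

```bash
python3 lid.py
```

```text
38.73 fx 119.2 lat -0.5 up 174.2 theta 0.9834 rad err -4.7 F [-2.4  0.2  1.5] gap 12.3 T [-0.06  0.43  0.04]
```

Request:
send_rows(steps="0 0 0 0; 0 0 0 0; 0 0 0 0; 0 0 0 0", jaw=0, force=35)

```text
time_s: 39.22
ee_pos: [568.7, 27.9, 239.9]
ee_rot: [3.141, -0.0, -0.056]
contact_force: [-0.1, -0.3, -1.6]
finger_gap: 8.4
```

```bash
python3 lid.py; python3 w.py s28 scene 205 110 60 45 13
python3 - <<'E'
from bar import *
c=cams.read_camera("scene")
for th in [0.96,0.98,1.0,1.02,1.04]:
    print(th,pt(th).round(1),((proj(c,[pt(th,y=55),pt(th,y=-55),pt(th)])-[205,110])*13).round(0).tolist())
E
```

```text
39.23 fx 118.8 lat -0.5 up 173.9 theta 0.9810 rad err -4.8 F [-0.1 -0.3 -1.6] gap 8.4 T [-0.27  0.14 -0.01]
39.27 [568.7  27.9 240. ] [ 3.1411e+00 -3.0000e-04 -5.6200e-02] q [-0.88  0.36  0.98  1.71 -0.31  1.24  0.11] gap 8.4 F [-1.13 -1.99 -1.89] T [-0.3   0.16  0.02]
0.96 [562.2  28.7 275.8] [[574.0, 353.0], [203.0, 510.0], [394.0, 429.0]]
0.98 [566.1  28.5 278. ] [[586.0, 350.0], [214.0, 507.0], [406.0, 426.0]]
1.0 [570.1  28.3 280.1] [[599.0, 347.0], [226.0, 504.0], [418.0, 423.0]]
1.02 [574.1  28.  282.2] [[611.0, 344.0], [239.0, 502.0], [430.0, 421.0]]
1.04 [578.2  27.8 284.2] [[624.0, 342.0], [251.0, 500.0], [443.0, 418.0]]
```

View pics/s28.png

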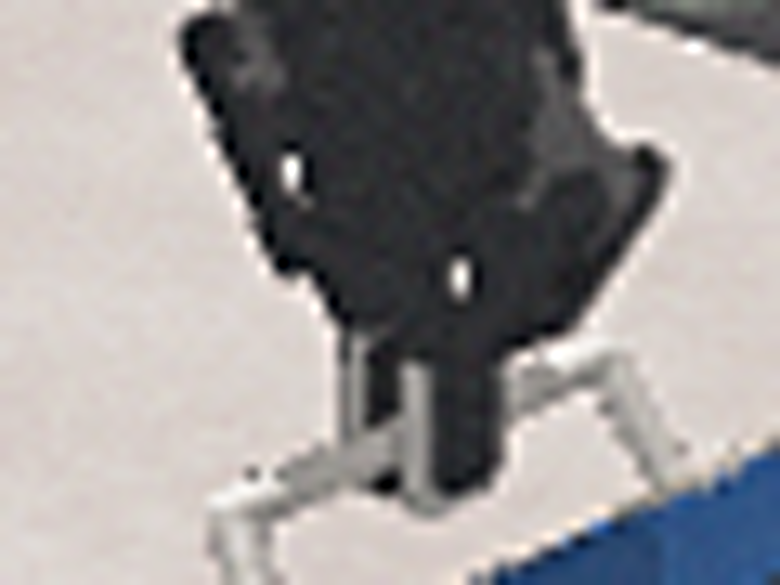

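The bar is now deep in the pads and forces are near zero. From the bar's x position θ≈0.99, so I'll continue to balance: 61 mm forward, 22 mm up.

Request:
send_rows(steps="0.3 0 -0.15 0; 0.4 0 -0.2 0; 0.4 0 -0.2 0; 0.4 0 -0.2 0; 0.45 0 -0.2 0; 0.45 0 -0.15 0; 0.45 0 -0.15 0; 0.45 0 -0.15 0; 0.45 0 -0.15 0; 0.45 0 -0.15 0; 0.45 0 -0.15 0; 0.45 0 -0.1 0; 0.4 0 -0.1 0; 0.4 0 -0.1 0; 0.1 0 0 0; 0 0 0 0; 0 0 0 0")

```text
time_s: 41.45
ee_pos: [629.1, 24.6, 262.4]
ee_rot: [-3.142, -0.002, -0.056]
contact_force: [-2.1, -4.0, 5.4]
finger_gap: 8.2
```

```bash
cat > lid2.py <<'E'
from h import *
s=bot.read_state(); r=np.hypot(225,20); a0=np.arctan2(20,225); t=-0.056
d=s["ee_pos"]-[450.1,35,66]; fx=d[0]*np.cos(t)+d[1]*np.sin(t)
print(round(s["time_s"],2),s["ee_pos"].round(1),s["ee_rot"].round(4),"theta_x %.4f"%(np.arccos((225-fx)/r)-a0),"theta_xz %.4f"%(np.arctan2(s["ee_pos"][2]+39.5-80,225-fx)-a0),"x to go %.1f"%(225-45.3-fx),"F",s["contact_force"].round(1),"gap",round(s["finger_gap"],1),"T",s["ft_torque"].round(2),"v",np.abs(s["joint_vel"]).max().round(4))
E
python3 lid2.py; python3 w.py s29 scene 195 80 110 85 7
```

```text
41.45 [629.1  24.6 262.4] [-3.1415e+00 -1.5000e-03 -5.6200e-02] theta_x 1.2786 theta_xz 1.2792 x to go 0.4 F [-2.1 -4.   5.4] gap 8.2 T [-0.73  0.64 -0.05] v 0.0028
41.5 [629.1  24.7 262.4] [-3.1415e+00 -1.5000e-03 -5.6200e-02] q [-0.76  0.47  0.94  1.53 -0.38  1.34  0.16] gap 8.3 F [-2.03 -2.85  5.19] T [-0.8   0.59 -0.03]
```

View pics/s29.png

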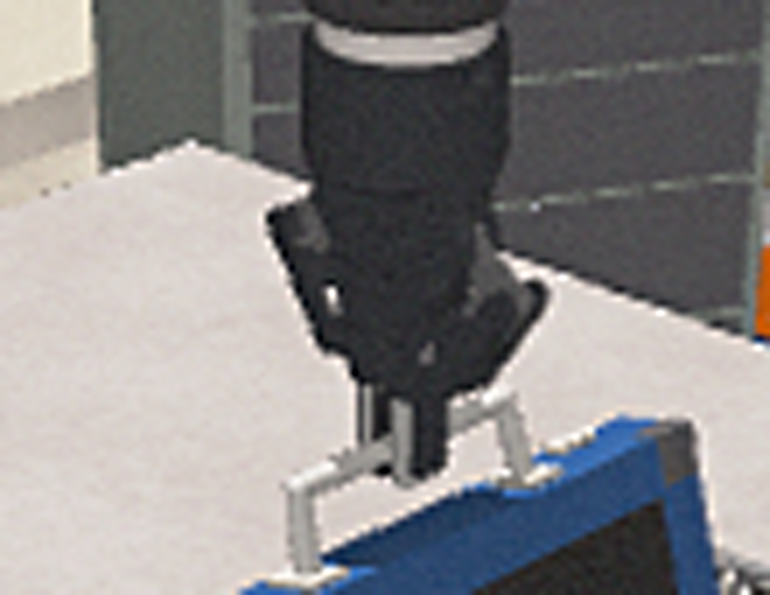

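```bash
python3 - <<'E'
from bar import *
c=cams.read_camera("scene")
for th in [1.24,1.26,1.28,1.30,1.32]:
    print(th,((proj(c,[pt(th,y=55),pt(th,y=-55),pt(th)])-[195,80])*7).round(0).tolist())
c=cams.read_camera("top")
f=c["frame"]; crop(c,215,110,110,90,7,"pics/t30.png"); cv2.imwrite("pics/t31.png",cv2.resize(f[:,:,::-1],(800,600),interpolation=cv2.INTER_CUBIC))
c=cams.read_camera("scene"); cv2.imwrite("pics/s31.png",cv2.resize(c["frame"][:,:,::-1],(800,600),interpolation=cv2.INTER_CUBIC))
E
python3 lid2.py
```

```text
1.24 [[481.0, 393.0], [278.0, 481.0], [383.0, 436.0]]
1.26 [[489.0, 394.0], [286.0, 482.0], [391.0, 437.0]]
1.28 [[497.0, 396.0], [294.0, 484.0], [399.0, 438.0]]
1.3 [[505.0, 397.0], [302.0, 486.0], [407.0, 440.0]]
1.32 [[513.0, 399.0], [310.0, 488.0], [415.0, 442.0]]
41.65 [629.1  24.6 262.4] [-3.1415e+00 -1.5000e-03 -5.6100e-02] theta_x 1.2784 theta_xz 1.2790 x to go 0.4 F [-1.  -4.   4.6] gap 8.3 T [-0.74  0.62 -0.05] v 0.0017
```

View pics/t31.png

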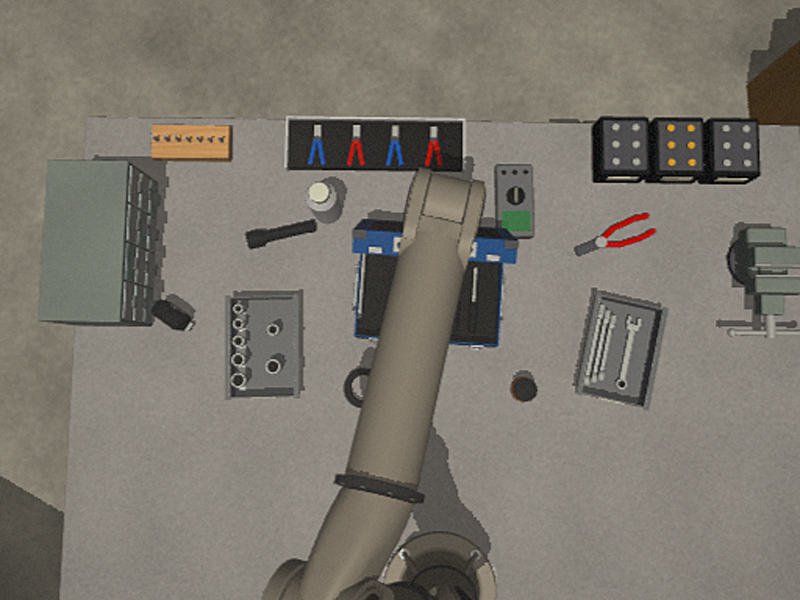

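View pics/s31.png

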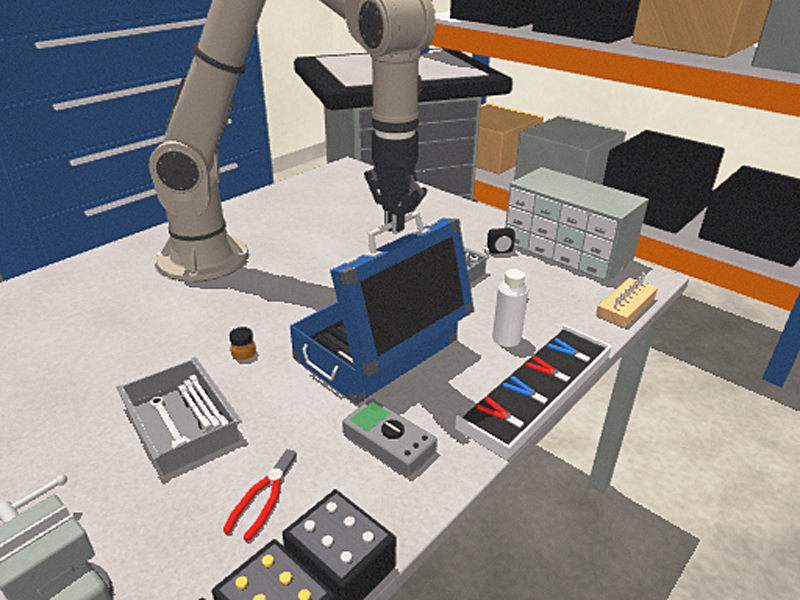

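The lid stands at θ≈1.28 by TCP kinematics, and the scene view agrees (bar corners at (293,490) and (507,392) in the crop). Spanner and sockets lie in their trays, and the bystanders are where they were. I'll hold briefly, check it's still, then hand in.

Request:
send_rows(steps="0 0 0 0; 0 0 0 0; 0 0 0 0; 0 0 0 0")

```text
time_s: 42.15
ee_pos: [629.1, 24.6, 262.4]
ee_rot: [-3.142, -0.001, -0.056]
contact_force: [-1.3, -4.5, 5.6]
finger_gap: 8.1
```

```bash
python3 lid2.py; python3 -c "
from station import bot
print(bot.job_done())"; python3 lid2.py
```

```text
42.15 [629.1  24.6 262.4] [-3.1416e+00 -1.5000e-03 -5.6100e-02] theta_x 1.2785 theta_xz 1.2790 x to go 0.4 F [-1.3 -4.5  5.6] gap 8.1 T [-0.82  0.55 -0.07] v 0.0019
the job is handed in; nothing more can be done
None
the job is handed in; nothing more can be done
```

The job is handed in at 42 s. The spanner is in the spanner tray, both sockets stand upright in the socket tray, and the arm is holding the lid still at its balance point by the front handle.

**Last checks:**
- **Lid angle:** the hand position gives 1.279 rad against the 1.28 wanted, and the scene camera agrees to about 0.01 rad.
- **Hold:** the handle is still gripped, with 8.1 mm shown on the 10 mm bar at 35 N set. The arm is still, with about 5–7 N at the wrist.
- **Bystanders:** they look unmoved in the final top and scene views. The tape roll was partly hidden behind the arm.

**What didn't go as expected:**
- **First spanner grasp closed on air:** the real fingertips sit about 22–25 mm behind the reported TCP. I measured this and worked with it for the rest of the job.
- **Handle regrip at about 1.0 rad:** the bar had crept about 4 mm toward the fingertips. Pushing the hand deeper briefly raised the wrist force to about 50 N, below the 120 N limit. I then opened the jaws about 5 mm for roughly half a second, with the bar still caged, moved deeper and closed again. The lid moved by no more than about 0.01 rad.

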